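Pack up a batten level with a screw jack

ROBOT

A 7-joint arm with a two-finger parallel gripper is mounted at the origin on a cart in front of the work surface, level with it; the furniture and walls round the work are solid. World frame = base frame: x ahead of the robot, y to its left, z up, the work surface at z = 0. Lengths are in m, angles in rad, forces in N, time in s.
With the tool pointing down it reaches from about 0.425 to 0.875 m from the base axis. Payload 4.7 kg.
Tool frame: the origin (TCP) lies at the very end of the fingers, on their centre line; the grasp point (between the pads) lies 19 mm behind it; x points along the fingers, y is the direction in which the jaws open and shut, and the axes are right-handed (so a half turn about x gives the same grasp; the last joint's range is limited). The gripper opens to 85 mm and grips with 20 to 120 N. Pads are 22 mm wide; open, the fingers measure 114 mm over their backs; the gripper's body (76 mm by 85 mm) begins 54 mm behind the grasp point. The pads swing forward as they close: fully open they stand 13 mm farther back than shut.
Start: joints at [1.292, 0.321, -0.07, 1.45, 0.023, 1.371, -0.057], TCP at [0.188, -0.622, 0.231] pointing down, gripper open.
Joint ranges: [-2.86, 2.86], [-0.3, 2.09], [-1.38, 1.24], [0.06, 2.45], [-1.56, 4.7], [0.09, 2.05], [-2.69, 2.69]. Speed limits (rad/s): [2.57, 2.57, 3.14, 3.14, 3.14, 3.14, 3.14].

INTERFACE

Orientations are given as a rotation vector (axis times angle).
In Python, from plant import monitor, imaging, hand_in gives the robot as it stands.
- The arm moves only by the shell command python3 -m inch 'ROWS' [FORCE]. ROWS is JSON, a list of rows, each an object of numbers: "grip": the opening in per cent of the stroke, from 0 (shut) to 100 (fully open); "dx", "dy", "dz": the shift along the tool's x, y, z in m; "wx", "wy", "wz": the turn, a rotation vector about the tool's x, y, z in rad. In form: [{"grip": .., "dx": .., "dy": .., "dz": .., "wx": .., "wy": .., "wz": ..}, ...]. A call has 1 to 20 rows; each row shifts and turns the commanded pose from where the row before left it, along the tool's axes as they then stand; what a row does not reach is not made up. A row lasts 1/10 s, in which the tool goes at most 50 mm and 8.59 degrees, less where a joint would pass 70% of its speed; a pose out of reach is approached as far as the arm can. A call with a gripper value outside its range is refused whole. The fingers move at their own pace and stop on an object; FORCE is the grip in N (left out, the last holds). Time passes only in rows, so rows that do not move let the fingers close. It gives the time, the measured TCP pose, the force and the opening at its end, in the units of the state.
- monitor.state(): the state, without advancing time (a new reading comes with each control period).
- imaging.capture(name): name is "scene" or "top" or "wrist"; returns a dict with "frame" (420x560x3 uint8, blue, green, red), "fx", "fy", "cx", "cy" (pixels), "world_to_cam" (4x4, takes a point from world to camera coordinates); the wrist camera has in their place "tool_from_camera" (4x4, takes a point from camera to tool coordinates, whose origin is the TCP and whose axes are the tool frame's). Camera axes: x right, y down, z forward; pixel columns grow to the right and rows downward; lengths in m; the calibration is good to about 2 mm. A picture is of the moment at which its call begins: read the wrist's pose just before it. There is no depth.
- hand_in(): hands the job in, once; it reports no verdict.
The state is a dict: "t": time; "joints": joint angles; "qd": joint speeds; "joint_torque": joint torques, N m; "ee_pos": TCP position; "orientation": TCP orientation; "force": force on the tool from outside, world axes, zero at the start; "wrist_torque": the same for the moment, N m; "finger_gap": opening from 0.0 (shut) to 1.0 (fully open).
Only numpy, scipy, OpenCV 4.12 (cv2) and the standard library are available. Lean on these libraries where they do the work, as an engineer would, in place of code of your own. Each camera call takes 0.05 s, during which the arm holds its last target.

TASK

Build up the packing place on the set-up board with whichever packing pieces together come nearest to the height of the screw jack, each lying flat and squarely between the fence and the stops (or on the piece below), with its tab to the front through the slot between the stops. Then lay the dark batten flat across the jack and the packing so that it bridges them level, and let go. Leave the unused pieces lying flat on the bench off the board, do not shift the jack, and do not disturb the tumbler, wax tin, chisel and sanding block.

Things in the scene. Friction and masses are not known exactly. Their poses are not given: they have to be found in the camera images.
- jig: Light wooden set-up board screwed to the bench (it cannot move), 110 (x) x 250 (y) x 12 mm; origin at the centre of its underside, x away from the robot (front is -x), y along its length, z up. The packing place is at y = +80 mm, the screw jack at y = -80 mm.
- pad (a point): Centre of the packing place, on the board's upper surface, 12 mm over the bench. In the board's x from here: a dark back fence, inner face at +31.5 mm, and two small dark front stops, inner faces at -31.5 mm, with a 26 mm slot between them for the tabs; all rise 16 mm above the board. Open at both y sides for the fingers.
- jack_head: Head of the steel screw jack; origin at the centre of its flat round top, 30 mm across, which stands on the board 160 mm from the packing place. It has been set and locked; its height above the board's upper surface differs from one day to the next, 32 to 49 mm.
- batten: Dark straight hardwood batten, 340 x 22 x 14 mm, about 0.16 kg, lying flat on the bench behind the board; origin at the centre of its underside, x along its length, z up through its 14 mm thickness.
- packer_a: Packing piece of plain wood, 8 mm thick: body 56 (its x) x 40 (its y) mm with a tab 18 mm wide that sticks out a further 18 mm at the middle of its -x end (28 to 46 mm from the origin), as thick as the body. Starts flat on the bench; origin at the centre of the underside of the 56 x 40 body, z up. The four pieces differ only in thickness.
- packer_a_tab (a point): Middle of the tab of the 8 mm packing piece, 37 mm along -x from its origin, at half its thickness.
- packer_b: Packing piece of plain wood, 14 mm thick: body 56 (its x) x 40 (its y) mm with a tab 18 mm wide that sticks out a further 18 mm at the middle of its -x end (28 to 46 mm from the origin), as thick as the body. Starts flat on the bench; origin at the centre of the underside of the 56 x 40 body, z up. The four pieces differ only in thickness.
- packer_b_tab (a point): Middle of the tab of the 14 mm packing piece, 37 mm along -x from its origin, at half its thickness.
- packer_c: Packing piece of plain wood, 20 mm thick: body 56 (its x) x 40 (its y) mm with a tab 18 mm wide that sticks out a further 18 mm at the middle of its -x end (28 to 46 mm from the origin), as thick as the body. Starts flat on the bench; origin at the centre of the underside of the 56 x 40 body, z up. The four pieces differ only in thickness.
- packer_c_tab (a point): Middle of the tab of the 20 mm packing piece, 37 mm along -x from its origin, at half its thickness.
- packer_d: Packing piece of plain wood, 26 mm thick: body 56 (its x) x 40 (its y) mm with a tab 18 mm wide that sticks out a further 18 mm at the middle of its -x end (28 to 46 mm from the origin), as thick as the body. Starts flat on the bench; origin at the centre of the underside of the 56 x 40 body, z up. The four pieces differ only in thickness.
- packer_d_tab (a point): Middle of the tab of the 26 mm packing piece, 37 mm along -x from its origin, at half its thickness.
- tumbler: Bystander: thick clear drinking tumbler, 85 mm across, 90 mm high, standing at the front edge of the bench; origin at the centre of its underside.
- tin_of_wax: Bystander: open round metal tin, 61 mm across, 18 mm high, at the left; origin at the centre of its underside.
- chisel: Bystander: carving chisel with a black handle, about 83 x 172 x 26 mm, lying at the front edge; origin about the middle of its underside.
- sander: Bystander: sanding block, 93 x 87 x 34 mm overall, at the right; origin at the centre of its underside.
Not all that is in view belongs to the job. Leave any pink look-alike of the packer_b alone.

How it is judged:
At the end, for the whole second after the job is handed in: Batten at rest, level within 0.03 rad, resting on jack and packing. Each piece either in the stack (within 10 mm of the centre of the packing place, square within 0.2 rad, flat within 0.05 rad, tab at the front, at rest) or flat on the bench over 80 mm from that centre (to its origin) (angle between batten's own z axis and vertical below 0.03 rad and contact force between batten and jack_head above 0.15 N and (contact force between batten and packer_a above 0.15 N or contact force between batten and packer_b above 0.15 N or contact force between batten and packer_c above 0.15 N or contact force between batten and packer_d above 0.15 N) and linear speed of batten below 0.01 m/s and ((horizontal distance between packer_a and pad below 0.01 m and x of packer_a_tab in the frame of jig below -0.025 m and angle between the x axis of packer_a and the x axis of jig, either way round below 0.2 rad and angle between packer_a's own z axis and vertical below 0.05 rad and linear speed of packer_a below 0.01 m/s) or (horizontal distance between packer_a and pad above 0.08 m and height (world z) of packer_a between -0.008 and 0.008 m)) and ((horizontal distance between packer_b and pad below 0.01 m and x of packer_b_tab in the frame of jig below -0.025 m and angle between the x axis of packer_b and the x axis of jig, either way round below 0.2 rad and angle between packer_b's own z axis and vertical below 0.05 rad and linear speed of packer_b below 0.01 m/s) or (horizontal distance between packer_b and pad above 0.08 m and height (world z) of packer_b between -0.008 and 0.008 m)) and ((horizontal distance between packer_c and pad below 0.01 m and x of packer_c_tab in the frame of jig below -0.025 m and angle between the x axis of packer_c and the x axis of jig, either way round below 0.2 rad and angle between packer_c's own z axis and vertical below 0.05 rad and linear speed of packer_c below 0.01 m/s) or (horizontal distance between packer_c and pad above 0.08 m and height (world z) of packer_c between -0.008 and 0.008 m)) and ((horizontal distance between packer_d and pad below 0.01 m and x of packer_d_tab in the frame of jig below -0.025 m and angle between the x axis of packer_d and the x axis of jig, either way round below 0.2 rad and angle between packer_d's own z axis and vertical below 0.05 rad and linear speed of packer_d below 0.01 m/s) or (horizontal distance between packer_d and pad above 0.08 m and height (world z) of packer_d between -0.008 and 0.008 m))); the robot touches nothing.
It fails at once if the tumbler is pushed more than 30 mm or tipped (distance of tumbler from where it was at the start of the episode above 0.03 m or angle between tumbler's own z axis and vertical above 0.35 rad).
It fails at once if the wax tin is pushed more than 30 mm or tipped (distance of tin_of_wax from where it was at the start of the episode above 0.03 m or angle between tin_of_wax's own z axis and vertical above 0.35 rad).
It fails at once if the chisel is pushed more than 30 mm or tipped (distance of chisel from where it was at the start of the episode above 0.03 m or angle between chisel's own z axis and vertical above 0.35 rad).
It fails at once if the sanding block is pushed more than 30 mm or tipped (distance of sander from where it was at the start of the episode above 0.03 m or angle between sander's own z axis and vertical above 0.35 rad).
It fails at once if the jack is shifted more than 3 mm (distance of jack_head from where it was at the start of the episode above 0.003 m).
It also fails if it takes over 72 s, if anything falls off the work surface, if the arm or the gripper's body presses on something with over 40 N, if the wrist force passes 120 N, or if a joint passes its speed limit or range.

## Working session

There is one attempt and no reset: what is moved stays moved. The work goes in short steps, Python scripts to look and compute and a shell command to move; the robot and the scene stay as the last step left them, time stands still between calls to the robot, and variables do not carry over. Pictures are saved under pics/ and viewed, and the job is handed in when it is done.

```bash
mkdir -p pics; ls; python3 - <<'E'
from plant import monitor, imaging
import cv2
s=monitor.state();print(s)
for n in ["scene","top","wrist"]:
    c=imaging.capture(n);cv2.imwrite(f"pics/{n}0.png",c["frame"])
    print(n,{k:(v if k!='frame' else 0) for k,v in c.items()})
E
```

```text
pics
{'t': 0.0, 'joints': array([ 1.29207643,  0.32179302, -0.0700386 ,  1.45167642,  0.02261241,
        1.37084835, -0.05687531]), 'qd': array([ 1.16527032e-03,  1.71268494e-03,  9.55561258e-04,  1.58251497e-04,
       -1.26781885e-03, -1.00080744e-03, -6.58594735e-05]), 'joint_torque': array([ 1.13387900e-04, -4.93585289e+01, -3.82111352e-01, -3.14339411e+01,
        1.30145033e-02,  1.14283408e-02, -7.88357795e-06]), 'ee_pos': array([ 0.1873843 , -0.62182395,  0.23024194]), 'orientation': array([ 2.06447046,  0.30649345, -2.06532526]), 'force': array([-0.18656273, -0.44388338,  0.02326888]), 'wrist_torque': array([-0.00261309, -0.000462  ,  0.00662258]), 'finger_gap': 0.9985017371769672}
scene {'frame': 0, 'fx': 404.9228612551001, 'fy': 404.9228612551001, 'cx': 279.2974802413714, 'cy': 208.5538106020095, 'world_to_cam': array([[-0.79173439, -0.61063496,  0.01678072,  0.39141192],
       [-0.45849005,  0.57586586, -0.67687915,  0.28869925],
       [ 0.40366264, -0.5436023 , -0.73590286,  1.05994829],
       [ 0.        ,  0.        ,  0.        ,  1.        ]])}
top {'frame': 0, '
[... 240 characters left out ...]
02, -1.86338452e-01,
         5.25346281e-01],
       [ 1.86385731e-01, -1.59699255e-04, -9.82476633e-01,
         1.51025432e+00],
       [ 0.00000000e+00,  0.00000000e+00,  0.00000000e+00,
         1.00000000e+00]])}
wrist {'frame': 0, 'fx': 310.8660109787907, 'fy': 310.8660109787907, 'cx': 278.9811046288058, 'cy': 211.10668137614573, 'tool_from_camera': array([[ 8.01695469e-04, -2.68231108e-01,  9.63354260e-01,
        -1.42516936e-01],
       [ 9.99999676e-01,  2.91150298e-04, -7.51125180e-04,
         8.22059653e-05],
       [-7.90057405e-05,  9.63354549e-01,  2.68231254e-01,
        -6.81691549e-02],
       [ 0.00000000e+00,  0.00000000e+00,  0.00000000e+00,
         1.00000000e+00]])}
```

View pics/top0.png

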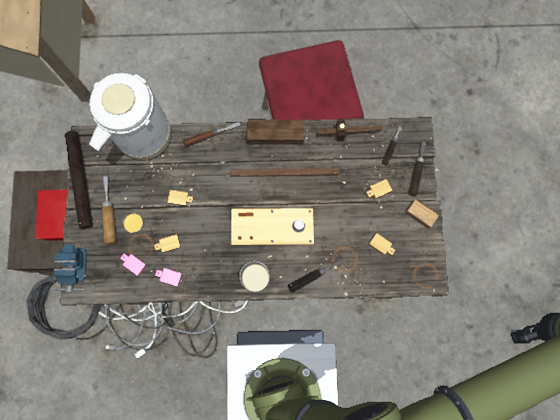

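View pics/scene0.png

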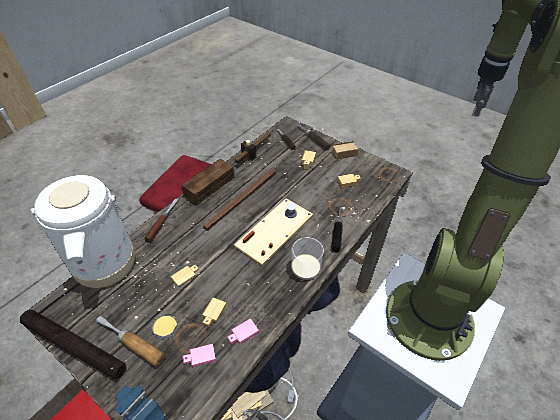

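```bash
cat > h.py <<'E'
import numpy as np, cv2
from scipy.spatial.transform import Rotation as R
from plant import monitor, imaging
def cap(n,save=None):
    s=monitor.state(); c=imaging.capture(n)
    if n=="wrist":
        T=np.eye(4);T[:3,:3]=R.from_rotvec(s["orientation"]).as_matrix();T[:3,3]=s["ee_pos"]
        c["c2w"]=T@c["tool_from_camera"]
    else: c["c2w"]=np.linalg.inv(c["world_to_cam"])
    if save: cv2.imwrite(f"pics/{save}.png",c["frame"]); np.savez(f"pics/{save}.npz",**c)
    return c
def load(save): return dict(np.load(f"pics/{save}.npz"))
def p2w(c,u,v,z=0.):
    M=c["c2w"];d=M[:3,:3]@np.array([(u-c["cx"])/c["fx"],(v-c["cy"])/c["fy"],1.])
    o=M[:3,3];return o+d*(z-o[2])/d[2]
def w2p(c,p):
    q=np.linalg.inv(c["c2w"])@np.append(p,1.)
    return np.array([c["fx"]*q[0]/q[2]+c["cx"],c["fy"]*q[1]/q[2]+c["cy"]])
E
python3 - <<'E'
from h import *
c=cap("top","t1");f=c["frame"]
for n,p in dict(A=(180,198),B=(168,243),C=(380,188),D=(382,244),board=(272,226),jack=(299,226),batL=(230,172),batR=(340,172),tum=(255,276),chis=(307,278)).items(): print(n,p2w(c,*p).round(3))
o=np.vstack([np.hstack([cv2.resize(f[y-25:y+25,x-33:x+33],(396,300),interpolation=cv2.INTER_CUBIC) for x,y in r]) for r in [[(180,198),(380,188)],[(168,243),(382,244)]]])
cv2.imwrite("pics/crop1.png",o)
s=cap("scene","s1");f=s["frame"]
o=np.vstack([np.hstack([cv2.resize(f[y-25:y+25,x-33:x+33],(396,300),interpolation=cv2.INTER_CUBIC) for x,y in r]) for r in [[(186,274),(309,158)],[(213,311),(348,180)]]])
cv2.imwrite("pics/crop2.png",o)
E
```

```text
A [0.596 0.298 0.   ]
B [0.456 0.333 0.   ]
C [ 0.613 -0.323  0.   ]
D [ 0.438 -0.318  0.   ]
board [0.501 0.015 0.   ]
jack [ 0.499 -0.068  0.   ]
batL [0.676 0.143 0.   ]
batR [ 0.667 -0.201  0.   ]
tum [0.35 0.07 0.  ]
chis [ 0.34  -0.087  0.   ]
```

View pics/crop1.png

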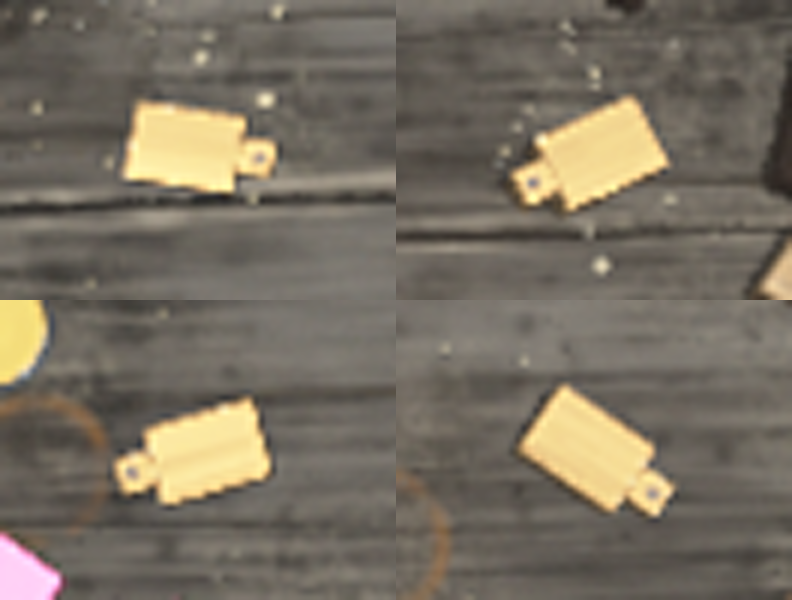

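View pics/crop2.png

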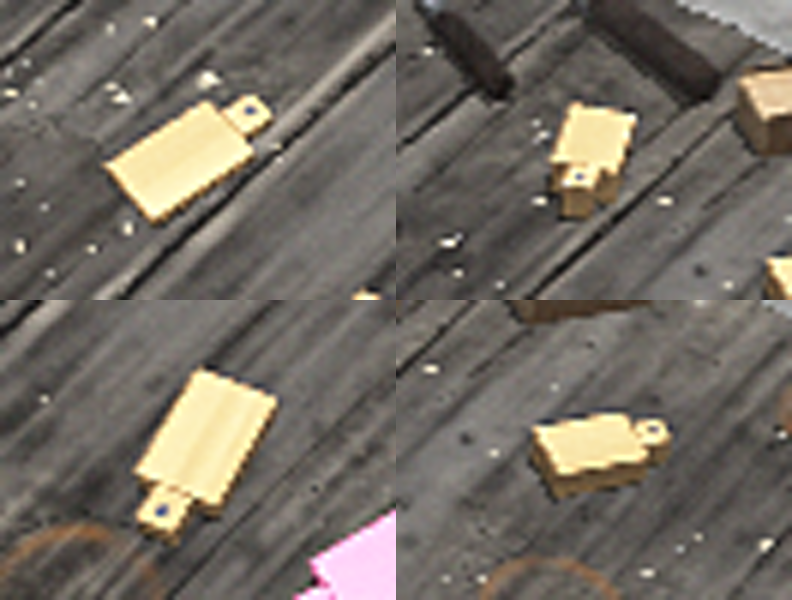

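View pics/wrist0.png

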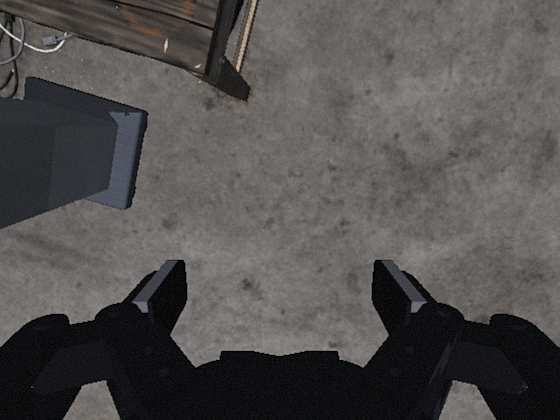

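```bash
cat >> h.py <<'E'
def plan(pos,yaw=None,verbose=True):
    """shift in current tool axes; yaw = world angle (deg) of jaw axis y; tool down"""
    s=monitor.state();M=R.from_rotvec(s["orientation"]).as_matrix()
    print("t",round(s["t"],2),"ee",s["ee_pos"].round(4),"jaw yaw deg",np.degrees(np.arctan2(M[1,1],M[0,1])).round(2),"z-axis yaw",np.degrees(np.arctan2(M[1,2],M[0,2])).round(2),"down err",(M[:,0]-[0,0,-1]).round(4),"F",s["force"].round(1),"gap",round(s["finger_gap"],3),"q7",s["joints"].round(2))
    if yaw is not None:
        cur=np.arctan2(M[1,1],M[0,1]);d=(np.radians(yaw)-cur+np.pi/2)%np.pi-np.pi/2
        # +wx about tool x(down) lowers world yaw
        print("wx total",round(-d,4),"alt",round(-d+np.pi if d>0 else -d-np.pi,4))
    print("tool shift",(M.T@(np.array(pos)-s["ee_pos"])).round(4))
E
python3 - <<'E'
from h import *
plan([0.5,-0.25,0.25],90)
E
```

```text
t 0.25 ee [ 0.1875 -0.6221  0.2308] jaw yaw deg -73.22 z-axis yaw -163.22 down err [-0.0003  0.0009  0.    ] F [ 0.8 -0.4  0.3] gap 0.999 q7 [ 1.29  0.32 -0.07  1.45  0.02  1.37 -0.06]
wx total 0.2929 alt -2.8487
tool shift [-0.019  -0.2661 -0.4066]
```

```bash
python3 -m inch '[{"dx":-0.002,"dy":-0.0266,"dz":-0.0406},{"dx":-0.002,"dy":-0.0266,"dz":-0.0406},{"dx":-0.002,"dy":-0.0266,"dz":-0.0406},{"dx":-0.002,"dy":-0.0266,"dz":-0.0406},{"dx":-0.002,"dy":-0.0266,"dz":-0.0406},{"dx":-0.002,"dy":-0.0266,"dz":-0.0406},{"dx":-0.002,"dy":-0.0266,"dz":-0.0406},{"dx":-0.002,"dy":-0.0266,"dz":-0.0406},{"dx":-0.002,"dy":-0.0266,"dz":-0.0406},{"dx":-0.002,"dy":-0.0266,"dz":-0.0406},{"wx":0.146},{"wx":0.146},{}]'; python3 - <<'E'
from h import *
c=cap("wrist","w1"); plan([0.5,0.04,0.25],90)
E
```

```text
t 0.3 ee [ 0.1875 -0.6222  0.2309] jaw yaw deg -73.22 z-axis yaw -163.22 down err [-0.0002  0.0006  0.    ] F [ 0.2 -0.5 -0.6] gap 1.001 q7 [ 1.29  0.32 -0.07  1.45  0.02  1.37 -0.06]
wx total 0.2928 alt -2.8488
tool shift [-0.0188 -0.5438 -0.4903]invalid input
```

View pics/w1.png

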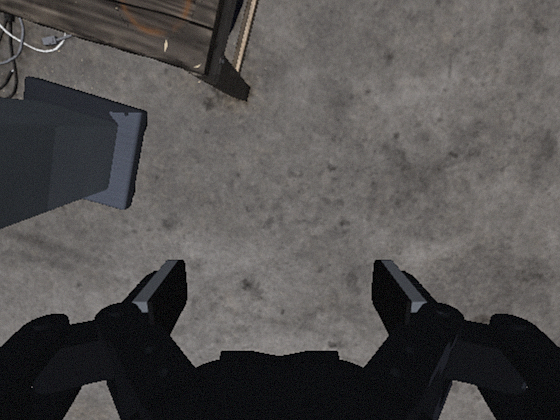

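```bash
python3 -m inch '[{"dx":-0.002,"dy":-0.0266,"dz":-0.0406},{"dx":-0.002,"dy":-0.0266,"dz":-0.0406}]' || python3 -m inch '[{"grip":100,"dx":-0.002,"dy":-0.0266,"dz":-0.0406,"wx":0,"wy":0,"wz":0},{"grip":100,"dx":-0.002,"dy":-0.0266,"dz":-0.0406,"wx":0,"wy":0,"wz":0}]'
```

```text
t: 0.5
ee_pos: [0.2492, -0.5479, 0.2348]
orientation: [2.066, 0.301, -2.067]
force: [2.3, 0.0, -0.1]
finger_gap: 0.999invalid input
```

```bash
python3 -m inch '[{"grip":100,"dx":-0.002,"dy":-0.0266,"dz":-0.0406,"wx":0,"wy":0,"wz":0},{"grip":100,"dx":-0.002,"dy":-0.0266,"dz":-0.0406,"wx":0,"wy":0,"wz":0},{"grip":100,"dx":-0.002,"dy":-0.0266,"dz":-0.0406,"wx":0,"wy":0,"wz":0},{"grip":100,"dx":-0.002,"dy":-0.0266,"dz":-0.0406,"wx":0,"wy":0,"wz":0},{"grip":100,"dx":-0.002,"dy":-0.0266,"dz":-0.0406,"wx":0,"wy":0,"wz":0},{"grip":100,"dx":-0.002,"dy":-0.0266,"dz":-0.0406,"wx":0,"wy":0,"wz":0},{"grip":100,"dx":-0.002,"dy":-0.0266,"dz":-0.0406,"wx":0,"wy":0,"wz":0},{"grip":100,"dx":-0.002,"dy":-0.0266,"dz":-0.0406,"wx":0,"wy":0,"wz":0},{"grip":100,"dx":0,"dy":0,"dz":0,"wx":0.146,"wy":0,"wz":0},{"grip":100,"dx":0,"dy":0,"dz":0,"wx":0.146,"wy":0,"wz":0},{"grip":100,"dx":0,"dy":0,"dz":0,"wx":0,"wy":0,"wz":0}]'; python3 - <<'E'
from h import *
c=cap("wrist","w2"); plan([0.5,0.04,0.25],90)
E
```

```text
t: 1.6
ee_pos: [0.4997, -0.2501, 0.2513]
orientation: [2.22, 0.001, -2.221]
force: [0.1, -0.5, -0.3]
finger_gap: 0.996
t 1.65 ee [ 0.4995 -0.2505  0.2513] jaw yaw deg -89.78 z-axis yaw -179.78 down err [-0.0001 -0.0002  0.    ] F [ 0.5 -0.1 -0.5] gap 0.999 q7 [ 0.77  0.14 -0.39  1.64  0.05  1.37 -1.19]
wx total 0.0039 alt -3.1377
tool shift [ 0.0012 -0.2905 -0.0017]
```

View pics/w2.png

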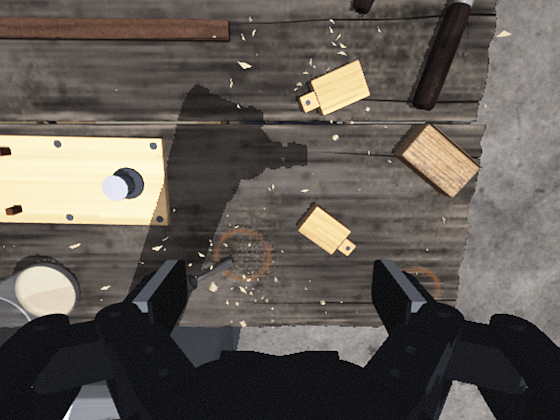

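```bash
python3 -m inch '[{"grip":100,"dx":0,"dy":-0.048,"dz":0,"wx":0,"wy":0,"wz":0},{"grip":100,"dx":0,"dy":-0.048,"dz":0,"wx":0,"wy":0,"wz":0},{"grip":100,"dx":0,"dy":-0.048,"dz":0,"wx":0,"wy":0,"wz":0},{"grip":100,"dx":0,"dy":-0.048,"dz":0,"wx":0,"wy":0,"wz":0},{"grip":100,"dx":0,"dy":-0.048,"dz":0,"wx":0,"wy":0,"wz":0},{"grip":100,"dx":0,"dy":-0.048,"dz":0,"wx":0,"wy":0,"wz":0},{"grip":100,"dx":0,"dy":0,"dz":0,"wx":0,"wy":0,"wz":0}]'; python3 - <<'E'
from h import *
c=cap("wrist","w3"); plan([0.5,0.28,0.25],90)
E
```

```text
t: 2.35
ee_pos: [0.4986, 0.0456, 0.2521]
orientation: [2.217, 0.02, -2.213]
force: [0.3, 0.8, 0.2]
finger_gap: 1.002
t 2.4 ee [0.499  0.0411 0.2518] jaw yaw deg -89.39 z-axis yaw -179.39 down err [0.0009 0.0002 0.    ] F [ 0.  -1.1 -0.1] gap 0.999 q7 [ 0.5   0.02 -0.64  1.76  0.01  1.36 -1.7 ]
wx total 0.0107 alt -3.1309
tool shift [ 0.0018 -0.2388 -0.0036]
```

View pics/w3.png

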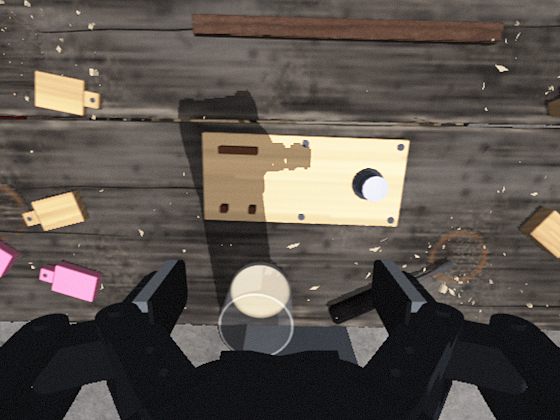

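```bash
python3 -m inch '[{"grip":100,"dx":0,"dy":-0.05,"dz":0,"wx":0,"wy":0,"wz":0},{"grip":100,"dx":0,"dy":-0.05,"dz":0,"wx":0,"wy":0,"wz":0},{"grip":100,"dx":0,"dy":-0.05,"dz":0,"wx":0,"wy":0,"wz":0},{"grip":100,"dx":0,"dy":-0.05,"dz":0,"wx":0,"wy":0,"wz":0},{"grip":100,"dx":0,"dy":-0.05,"dz":0,"wx":0,"wy":0,"wz":0},{"grip":100,"dx":0,"dy":0,"dz":0,"wx":0,"wy":0,"wz":0}]'; python3 - <<'E'
from h import *
c=cap("wrist","w4"); plan([0.5,0.28,0.25],90)
E
```

```text
t: 3.0
ee_pos: [0.4969, 0.2942, 0.251]
orientation: [2.215, 0.019, -2.22]
force: [-0.1, 1.8, -0.3]
finger_gap: 0.998
t 3.05 ee [0.4982 0.2901 0.2507] jaw yaw deg -89.53 z-axis yaw -179.53 down err [-0.0018  0.0016  0.    ] F [ 0.2 -0.7  0.2] gap 1.001 q7 [ 0.15  0.25 -0.84  1.59  0.18  1.39 -2.28]
wx total 0.0082 alt -3.1334
tool shift [ 0.0007  0.0101 -0.0017]
```

View pics/w4.png

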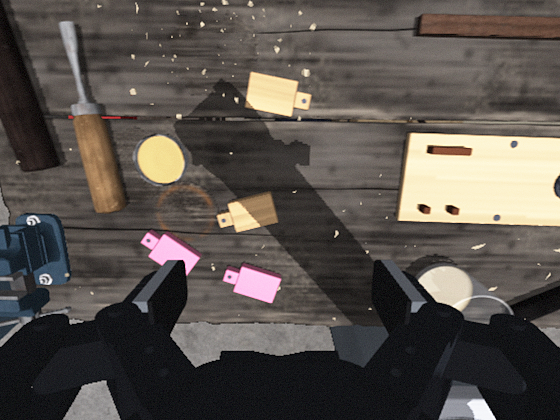

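```bash
cat > fit.py <<'E'
from h import *
from scipy.optimize import minimize
def wood(c):
    f=cv2.cvtColor(c["frame"],cv2.COLOR_BGR2HSV)
    return ((f[...,0]>8)&(f[...,0]<35)&(f[...,1]>75)&(f[...,2]>60)).astype(np.uint8)
def prism(c,x,y,yaw,h,S=8,z0=0.):
    b=np.array([[-.028,-.02],[.028,-.02],[.028,.02],[-.028,.02]]);t=np.array([[-.046,-.009],[-.028,-.009],[-.028,.009],[-.046,.009]])
    Rm=np.array([[np.cos(yaw),-np.sin(yaw)],[np.sin(yaw),np.cos(yaw)]]);out=[]
    for q in (b,t):
        w=q@Rm.T+[x,y];pts=np.array([w2p(c,[*p,z]) for z in (z0,z0+h) for p in w],np.float32)
        out.append(cv2.convexHull(pts)[:,0])
    return out
def score(c,m,p,h,box):
    x0,y0,x1,y1=box;S=4
    im=np.zeros(((y1-y0)*S,(x1-x0)*S),np.uint8)
    for poly in prism(c,*p,h):
        cv2.fillPoly(im,[np.round(((poly+.5-[x0,y0])*S-.5)*16).astype(np.int32)],1,shift=4)
    mm=cv2.resize(m[y0:y1,x0:x1],None,fx=S,fy=S,interpolation=cv2.INTER_NEAREST)
    return (im&mm).sum()/max(1,(im|mm).sum())
def fitpiece(views,g,hs=(.008,.014,.020,.026)):
    cs=[]
    for n in views:
        c=load(n);m=wood(c);u,v=w2p(c,[g[0],g[1],.01]);r=60 if n[0]=='w' else 26
        lab=cv2.connectedComponentsWithStats(cv2.morphologyEx(m,cv2.MORPH_CLOSE,np.ones((3,3),np.uint8)))
        y,x=np.indices(m.shape);L=lab[1];d=np.hypot(x-u,y-v);d[(L==0)]=1e9
        big=np.isin(L,[i for i in range(1,lab[0]) if lab[2][i,4]>60]);d[~big]=1e9
        l=L.flat[d.argmin()];m=(L==l).astype(np.uint8)
        s=lab[2][l];cs.append((c,m,(max(0,s[0]-12),max(0,s[1]-12),min(560,s[0]+s[2]+12),min(420,s[1]+s[3]+12))))
    for h in hs:
        best=None
        for dy in (-.15,0.15):
            f=lambda q:-sum(score(c,m,q,h,b) for c,m,b in cs)
            r=minimize(f,[g[0],g[1],g[2]+dy],method="Nelder-Mead",options=dict(initial_simplex=np.array([[g[0],g[1],g[2]+dy],[g[0]+.01,g[1],g[2]+dy],[g[0],g[1]+.01,g[2]+dy],[g[0],g[1],g[2]+dy+.2]]),xatol=1e-4,fatol=1e-4,maxiter=150))
            if best is None or r.fun<best.fun: best=r
        print(h,best.x.round(4),"yaw",np.degrees(best.x[2]).round(1),"per view",[round(score(c,m,best.x,h,b),3) for c,m,b in cs])
E
python3 - <<'E'
from fit import *
# yaw = direction of +x (away from tab)
for n,g,v in [("UL",(.59,.30,1.4),["w4","t1","s1"]),("LL",(.45,.335,-1.25),["w4","t1","s1"]),("UR",(.61,-.325,-1.1),["w2","t1","s1"]),("LR",(.43,-.32,.95),["w2","t1","s1"])]:
    print(n);fitpiece(v,g)
E
```

```text
UL
0.008 [0.5988 0.3061 1.3881] yaw 79.5 per view [np.float64(0.635), np.float64(0.936), np.float64(0.64)]
0.014 [0.598  0.3062 1.3853] yaw 79.4 per view [np.float64(0.644), np.float64(0.935), np.float64(0.602)]
0.02 [0.5975 0.3059 1.391 ] yaw 79.7 per view [np.float64(0.636), np.float64(0.916), np.float64(0.541)]
0.026 [0.5972 0.306  1.3752] yaw 78.8 per view [np.float64(0.614), np.float64(0.882), np.float64(0.498)]
LL
0.008 [ 0.4557  0.3287 -1.3083] yaw -75.0 per view [np.float64(0.774), np.float64(0.903), np.float64(0.521)]
0.014 [ 0.4561  0.3288 -1.3057] yaw -74.8 per view [np.float64(0.81), np.float64(0.911), np.float64(0.571)]
0.02 [ 0.4559  0.3283 -1.2974] yaw -74.3 per view [np.float64(0.775), np.float64(0.903), np.float64(0.561)]
0.026 [ 0.4559  0.3281 -1.3052] yaw -74.8 per view [np.float64(0.732), np.float64(0.879), np.float64(0.527)]
UR
0.008 [ 0.6111 -0.3213 -1.1513] yaw -66.0 per view [np.float64(0.741), np.float64(0.864), np.float64(0.763)]
0.014 [ 0.6101 -0.3204 -1.1617] yaw -66.6 per view [np.float64(0.74), np.float64(0.897), np.float64(0.836)]
0.02 [ 0.6084 -0.3192 -1.1594] yaw -66.4 per view [np.float64(0.768), np.float64(0.913), np.float64(0.882)]
0.026 [ 0.6079 -0.3189 -1.1658] yaw -66.8 per view [np.float64(0.771), np.float64(0.929), np.float64(0.887)]
LR
0.008 [ 0.4385 -0.311   0.9355] yaw 53.6 per view [np.float64(0.737), np.float64(0.891), np.float64(0.764)]
0.014 [ 0.4386 -0.3104  0.9278] yaw 53.2 per view [np.float64(0.797), np.float64(0.919), np.float64(0.867)]
0.02 [ 0.438  -0.3083  0.9288] yaw 53.2 per view [np.float64(0.922), np.float64(0.892), np.float64(0.886)]
0.026 [ 0.4383 -0.3078  0.9266] yaw 53.1 per view [np.float64(0.906), np.float64(0.903), np.float64(0.833)]
```

```bash
python3 - <<'E'
from fit import *
rows=[]
for n,g,v in [("UL",(.598,.306,1.388,.008),["w4","t1","s1"]),("LR",(.438,-.308,.929,.02),["w2","t1","s1"])]:
    r=[]
    for k in v:
        c=load(k);u=w2p(c,[g[0],g[1],.01]).astype(int);k2=42 if k[0]=='w' else 22
        S=260/(2*k2)
        for im in (c["frame"],cv2.cvtColor(wood(c)*255,cv2.COLOR_GRAY2BGR)):
            cr=cv2.resize(im[u[1]-k2:u[1]+k2,u[0]-k2:u[0]+k2],(260,260))
            for p in prism(c,*g): cv2.polylines(cr,[((p+.5-u+k2)*S).astype(np.int32)],True,(0,0,255),1)
            r.append(cr)
    rows+= [np.hstack(r[::2]),np.hstack(r[1::2])]
cv2.imwrite("pics/ov.png",cv2.resize(np.vstack([np.hstack(rows[:2]),np.hstack(rows[2:])]),(800,267*800//800)))
cv2.imwrite("pics/ov.png",np.vstack([rows[0][:, :],rows[2]]));
cv2.imwrite("pics/ov2.png",np.vstack([rows[1],rows[3]]))
E
```

```text
(no output)
```

View pics/ov.png

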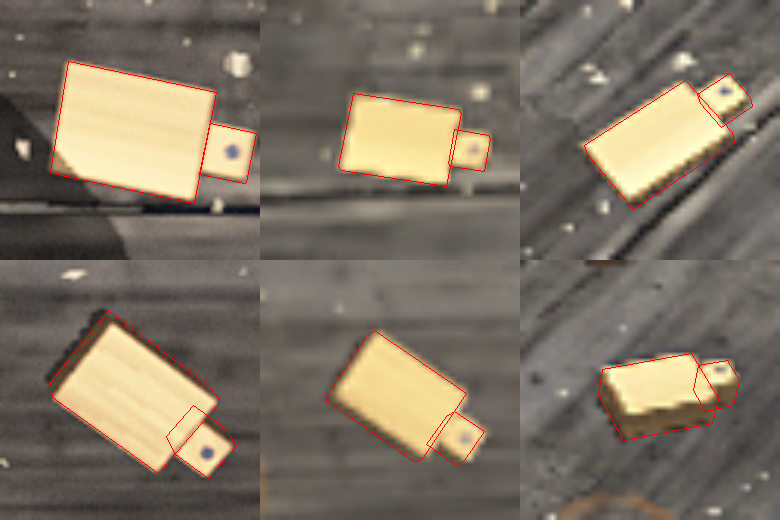

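View pics/ov2.png

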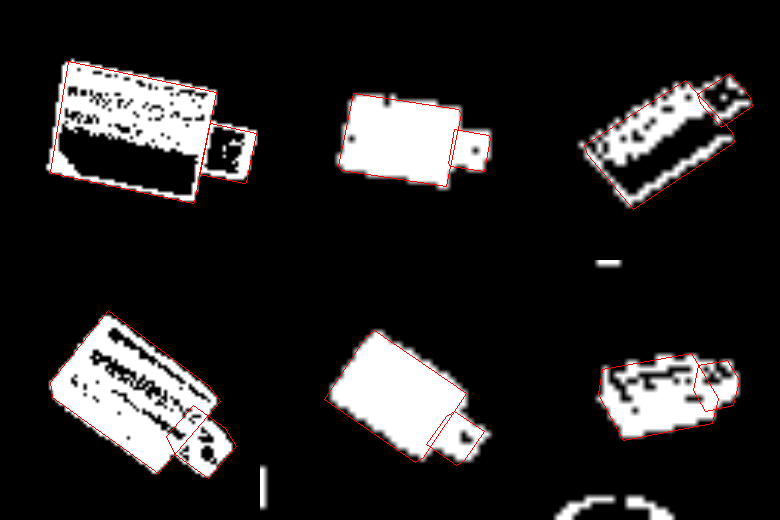

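```bash
python3 - <<'E'
import re
s=open('fit.py').read()
s=s.replace("""f[...,1]>75)&(f[...,2]>60)).astype(np.uint8)""","""f[...,1]>55)&(f[...,2]>50)).astype(np.uint8)""")
s=s.replace("    return ((f[...,0]>8)","    m=((f[...,0]>8)").replace("astype(np.uint8)\ndef prism","astype(np.uint8)\n    m=cv2.morphologyEx(m,cv2.MORPH_CLOSE,np.ones((3,3),np.uint8))\n    k=cv2.findContours(m,cv2.RETR_EXTERNAL,cv2.CHAIN_APPROX_NONE)[0]\n    return cv2.drawContours(m,[q for q in k if cv2.contourArea(q)>60 and cv2.contourArea(q)<6000],-1,1,-1)\ndef prism")
open('fit.py','w').write(s)
E
python3 - <<'E'
from fit import *
for n,g,v in [("UL",(.598,.306,1.39),["w4","t1","s1"]),("LL",(.456,.329,-1.305),["w4","t1","s1"]),("UR",(.608,-.319,-1.16),["w2","t1","s1"]),("LR",(.438,-.308,.929),["w2","t1","s1"])]:
    print(n);fitpiece(v,g)
# jack & board: enlarge crops
r=[]
for k in ("w2","w3","w4","t1","s1"):
    c=load(k); 
for k,b in (("w2",(90,150,170,210)),("w3",(340,155,420,215)),("s1",(265,190,325,235)),("w3",(195,125,275,230))):
    c=load(k)["frame"][b[1]:b[3],b[0]:b[2]];r.append(cv2.resize(c,(400,300),interpolation=cv2.INTER_CUBIC))
cv2.imwrite("pics/jk.png",np.vstack([np.hstack(r[:2]),np.hstack(r[2:])]))
E
```

```text
UL
0.008 [0.5988 0.3065 1.3979] yaw 80.1 per view [np.float64(0.951), np.float64(0.929), np.float64(0.933)]
0.014 [0.5981 0.3061 1.3887] yaw 79.6 per view [np.float64(0.964), np.float64(0.939), np.float64(0.883)]
0.02 [0.5975 0.306  1.3921] yaw 79.8 per view [np.float64(0.959), np.float64(0.929), np.float64(0.8)]
0.026 [0.5968 0.3061 1.39  ] yaw 79.6 per view [np.float64(0.932), np.float64(0.902), np.float64(0.732)]
LL
0.008 [ 0.4574  0.3282 -1.3013] yaw -74.6 per view [np.float64(0.347), np.float64(0.378), np.float64(0.895)]
0.014 [ 0.4566  0.3288 -1.3006] yaw -74.5 per view [np.float64(0.383), np.float64(0.393), np.float64(0.937)]
0.02 [ 0.4559  0.3289 -1.3159] yaw -75.4 per view [np.float64(0.385), np.float64(0.398), np.float64(0.922)]
0.026 [ 0.4554  0.3288 -1.3164] yaw -75.4 per view [np.float64(0.371), np.float64(0.402), np.float64(0.868)]
UR
0.008 [ 0.61   -0.3209 -1.1482] yaw -65.8 per view [np.float64(0.88), np.float64(0.809), np.float64(0.721)]
0.014 [ 0.6092 -0.3203 -1.1651] yaw -66.8 per view [np.float64(0.911), np.float64(0.849), np.float64(0.797)]
0.02 [ 0.6082 -0.3191 -1.187 ] yaw -68.0 per view [np.float64(0.939), np.float64(0.872), np.float64(0.855)]
0.026 [ 0.6077 -0.3186 -1.1684] yaw -66.9 per view [np.float64(0.948), np.float64(0.898), np.float64(0.901)]
LR
0.008 [ 0.4384 -0.3092  0.94  ] yaw 53.9 per view [np.float64(0.798), np.float64(0.853), np.float64(0.731)]
0.014 [ 0.4381 -0.3089  0.9237] yaw 52.9 per view [np.float64(0.873), np.float64(0.883), np.float64(0.834)]
0.02 [ 0.4379 -0.3077  0.9384] yaw 53.8 per view [np.float64(0.956), np.float64(0.884), np.float64(0.921)]
0.026 [ 0.4384 -0.3078  0.9309] yaw 53.3 per view [np.float64(0.933), np.float64(0.923), np.float64(0.872)]
```

View pics/jk.png

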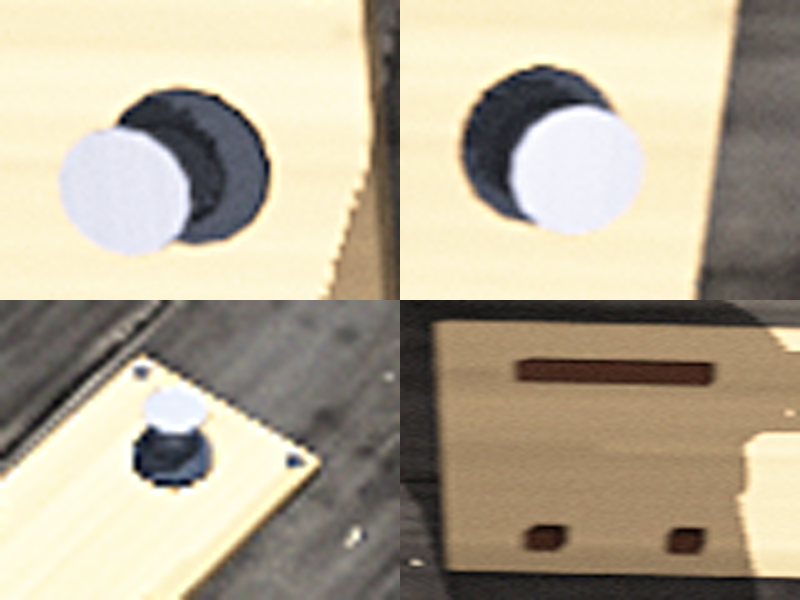

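```bash
python3 - <<'E'
from fit import *
from scipy.optimize import least_squares
obs=[]
for k,b in (("w2",(95,165,135,210)),("w3",(355,165,395,210)),("s1",(280,195,305,216)),("t1",(290,215,310,235))):
    c=load(k);f=c["frame"].astype(int);m=((f[...,0]-f[...,2]>0)&(f.min(2)>170));mm=np.zeros_like(m);mm[b[1]:b[3],b[0]:b[2]]=m[b[1]:b[3],b[0]:b[2]]
    y,x=np.nonzero(mm);print(k,x.mean().round(2),y.mean().round(2),mm.sum());obs.append((c,np.array([x.mean(),y.mean()])))
for sel in ([0,1],[0,1,2],[0,1,2,3],[2,3]):
    r=least_squares(lambda p:np.concatenate([w2p(obs[i][0],p)-obs[i][1] for i in sel]),[.5,-.07,.05]);print(sel,r.x.round(4),r.fun.round(2))
# size-based height
# board outline in w3
c=load("w3");f=cv2.cvtColor(c["frame"],cv2.COLOR_BGR2HSV)
m=((f[...,0]>8)&(f[...,0]<35)&(f[...,1]>40)&(f[...,2]>80)).astype(np.uint8);m[:, :195]=0;m[:,420:]=0;m[:120]=0;m[235:]=0
k=max(cv2.findContours(m,cv2.RETR_EXTERNAL,cv2.CHAIN_APPROX_NONE)[0],key=cv2.contourArea)
bx=cv2.boxPoints(cv2.minAreaRect(k));print(bx)
w=np.array([p2w(c,*p,.012) for p in bx]);print(w.round(4),w.mean(0).round(4),[np.linalg.norm(w[i]-w[i-1]).round(4) for i in range(4)])
for n,p in dict(fenceL=(195+(517)*.2-80-.0,0),).items(): pass
# fence inner bottom / stops: crop4 scale x400/80=5, y 300/105
for n,(X,Y) in dict(fTL=(517-400,358-300),fTR=(713-400,361-300),fBL=(517-400,381-300),fBR=(712-400,384-300),sL=(545-400,538-300),sR=(686-400,541-300)).items():
    u=195+X/5;v=125+Y*105/300;print(n,u,v,p2w(c,u,v,.028).round(4))
E
```

```text
w2 114.61 187.78 496
w3 374.71 188.51 498
s1 290.88 206.17 48
t1 298.53 224.15 75
[0, 1] [ 0.4983 -0.0628  0.0458] [-0.   -0.14 -0.    0.14]
[0, 1, 2] [ 0.4983 -0.0628  0.0459] [-0.03 -0.14  0.06  0.14 -0.03  0.13]
[0, 1, 2, 3] [ 0.4983 -0.0629  0.0459] [ 0.07 -0.09  0.12  0.19  0.    0.13 -0.45 -0.29]
[2, 3] [ 0.4981 -0.0639  0.0455] [ 0.24  0.06 -0.11 -0.21]
[[197.6043  219.02388]
 [201.08916 130.74037]
 [410.1187  138.99153]
 [406.63385 227.27504]]
[[ 0.4482  0.1506  0.012 ]
 [ 0.5585  0.1404  0.012 ]
 [ 0.5528 -0.1098  0.012 ]
 [ 0.4416 -0.1196  0.012 ]] [0.5003 0.0154 0.012 ] [np.float64(0.2702), np.float64(0.1107), np.float64(0.2503), np.float64(0.1117)]
fTL 218.4 145.3 [0.5428 0.1173 0.028 ]
fTR 257.6 146.35 [0.5423 0.0719 0.028 ]
fBL 218.4 153.35 [0.5336 0.1176 0.028 ]
fBR 257.4 154.4 [0.5331 0.0722 0.028 ]
sL 224.0 208.3 [0.4674 0.1132 0.028 ]
sR 252.2 209.35 [0.4667 0.0787 0.028 ]
```

```bash
python3 - <<'E'
from h import *
c=load("w4")
for n,p in dict(p1=(255,283),p1top=(240,265),p1tr=(284,274),p2=(172,253),tin=(160,160),tinr=(187,160)).items(): print(n,p2w(c,*p,.014).round(3))
plan([.4562,.3287,.12],15)
E
```

```text
p1 [0.357 0.327 0.014]
p1top [0.383 0.346 0.014]
p1tr [0.371 0.287 0.014]
p2 [0.399 0.436 0.014]
tin [0.521 0.441 0.014]
tinr [0.522 0.408 0.014]
t 3.05 ee [0.4982 0.2901 0.2507] jaw yaw deg -89.53 z-axis yaw -179.53 down err [-0.0018  0.0016  0.    ] F [ 0.2 -0.7  0.2] gap 1.001 q7 [ 0.15  0.25 -0.84  1.59  0.18  1.39 -2.28]
wx total 1.3172 alt -1.8244
tool shift [ 0.1309 -0.0388  0.0415]
```

```bash
python3 -m inch '[{"grip":65,"dx":0.0436,"dy":-0.0129,"dz":0.0138,"wx":0,"wy":0,"wz":0},{"grip":65,"dx":0.0436,"dy":-0.0129,"dz":0.0138,"wx":0,"wy":0,"wz":0},{"grip":65,"dx":0.0436,"dy":-0.0129,"dz":0.0138,"wx":0,"wy":0,"wz":0},{"grip":65,"dx":0,"dy":0,"dz":0,"wx":-0.1403,"wy":0,"wz":0},{"grip":65,"dx":0,"dy":0,"dz":0,"wx":-0.1403,"wy":0,"wz":0},{"grip":65,"dx":0,"dy":0,"dz":0,"wx":-0.1403,"wy":0,"wz":0},{"grip":65,"dx":0,"dy":0,"dz":0,"wx":-0.1403,"wy":0,"wz":0},{"grip":65,"dx":0,"dy":0,"dz":0,"wx":-0.1403,"wy":0,"wz":0},{"grip":65,"dx":0,"dy":0,"dz":0,"wx":-0.1403,"wy":0,"wz":0},{"grip":65,"dx":0,"dy":0,"dz":0,"wx":-0.1403,"wy":0,"wz":0},{"grip":65,"dx":0,"dy":0,"dz":0,"wx":-0.1403,"wy":0,"wz":0},{"grip":65,"dx":0,"dy":0,"dz":0,"wx":-0.1403,"wy":0,"wz":0},{"grip":65,"dx":0,"dy":0,"dz":0,"wx":-0.1403,"wy":0,"wz":0},{"grip":65,"dx":0,"dy":0,"dz":0,"wx":-0.1403,"wy":0,"wz":0},{"grip":65,"dx":0,"dy":0,"dz":0,"wx":-0.1403,"wy":0,"wz":0},{"grip":65,"dx":0,"dy":0,"dz":0,"wx":-0.1403,"wy":0,"wz":0},{"grip":65,"dx":0,"dy":0,"dz":0,"wx":0,"wy":0,"wz":0},{"grip":65,"dx":0,"dy":0,"dz":0,"wx":0,"wy":0,"wz":0}]' 40; python3 - <<'E'
from h import *
c=cap("wrist","w5"); plan([.4562,.3287,.004],15)
E
```

```text
t: 4.85
ee_pos: [0.4589, 0.3239, 0.12]
orientation: [1.023, 1.316, -1.025]
force: [0.4, -0.1, 0.2]
finger_gap: 0.65
t 4.9 ee [0.4586 0.3245 0.1201] jaw yaw deg 14.28 z-axis yaw -75.72 down err [ 0.     -0.0012  0.    ] F [0.  0.4 0.1] gap 0.651 q7 [ 0.3   0.48 -1.19  1.78  0.47  1.21 -0.77]
wx total -0.0126 alt 3.129
tool shift [ 0.1161 -0.0013 -0.0048]
```

View pics/w5.png

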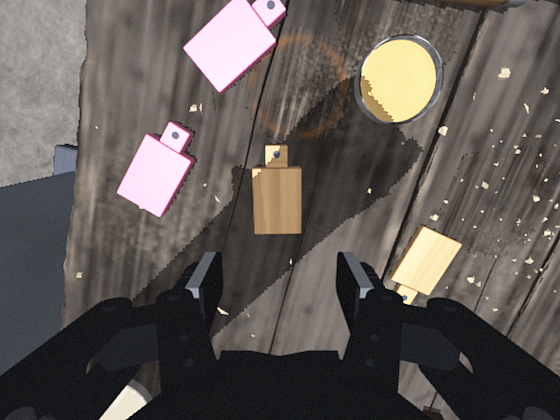

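```bash
python3 - <<'E'
from fit import *
c=load("w5")
print(np.mean([p2w(c,*p,.014) for p in ((253,168),(301,167),(302,234.5),(254,236))],0).round(4))
f=c["frame"];b=(235,135,320,250)
cv2.imwrite("pics/x5.png",cv2.resize(f[b[1]:b[3],b[0]:b[2]],None,fx=5,fy=5,interpolation=cv2.INTER_CUBIC))
plan([.4566,.3285,.003],15)
E
```

```text
[0.4564 0.3296 0.014 ]
t 4.9 ee [0.4586 0.3245 0.1201] jaw yaw deg 14.28 z-axis yaw -75.72 down err [ 0.     -0.0012  0.    ] F [0.  0.4 0.1] gap 0.651 q7 [ 0.3   0.48 -1.19  1.78  0.47  1.21 -0.77]
wx total -0.0126 alt 3.129
tool shift [ 0.1171 -0.0009 -0.0045]
```

View pics/x5.png

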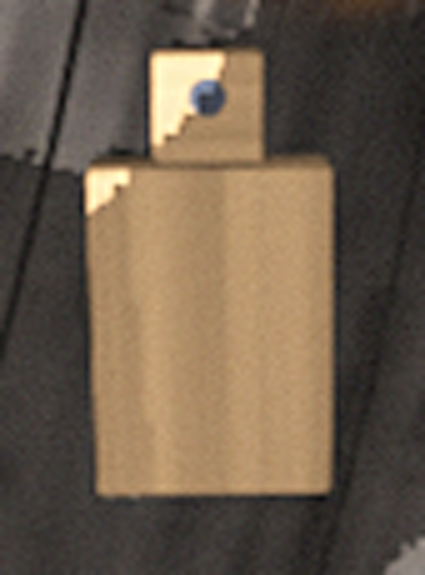

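```bash
python3 -m inch '[{"grip":65,"dx":0.03,"dy":-0.001,"dz":-0.005,"wx":-0.012,"wy":0,"wz":0},{"grip":65,"dx":0.04,"dy":0,"dz":0,"wx":0,"wy":0,"wz":0},{"grip":65,"dx":0.03,"dy":0,"dz":0,"wx":0,"wy":0,"wz":0},{"grip":65,"dx":0.014,"dy":0,"dz":0,"wx":0,"wy":0,"wz":0},{"grip":65,"dx":0.0,"dy":0,"dz":0,"wx":0,"wy":0,"wz":0},{"grip":40,"dx":0.0,"dy":0,"dz":0,"wx":0,"wy":0,"wz":0},{"grip":40,"dx":0.0,"dy":0,"dz":0,"wx":0,"wy":0,"wz":0},{"grip":40,"dx":0.0,"dy":0,"dz":0,"wx":0,"wy":0,"wz":0},{"grip":40,"dx":0.0,"dy":0,"dz":0,"wx":0,"wy":0,"wz":0}]' 40; python3 - <<'E'
from h import *
c=cap("wrist","w6"); plan([.4562,.3287,.12],15)
E
```

```text
t: 5.8
ee_pos: [0.4565, 0.3315, 0.008]
orientation: [1.013, 1.322, -1.009]
force: [-1.0, -0.6, 5.8]
finger_gap: 0.45
t 5.85 ee [0.4565 0.3315 0.0081] jaw yaw deg 15.21 z-axis yaw -74.79 down err [0.0025 0.0012 0.    ] F [-0.9 -1.2  7.3] gap 0.448 q7 [ 0.18  0.61 -1.06  1.86  0.62  1.04 -0.87]
wx total 0.0037 alt -3.1378
tool shift [-0.1119 -0.0008  0.0026]
```

View pics/w6.png

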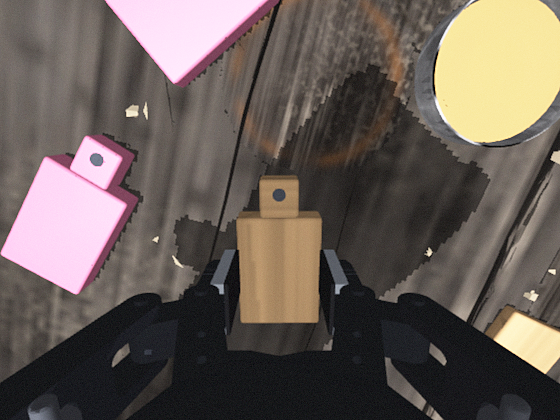

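```bash
python3 -m inch '[{"grip":25,"dx":0.0,"dy":0,"dz":0,"wx":0,"wy":0,"wz":0},{"grip":25,"dx":0.0,"dy":0,"dz":0,"wx":0,"wy":0,"wz":0},{"grip":25,"dx":-0.02,"dy":0,"dz":0,"wx":0,"wy":0,"wz":0},{"grip":25,"dx":-0.04,"dy":0,"dz":0,"wx":0,"wy":0,"wz":0},{"grip":25,"dx":-0.04,"dy":0,"dz":0,"wx":0,"wy":0,"wz":0},{"grip":25,"dx":0,"dy":0,"dz":0,"wx":0,"wy":0,"wz":0}]' 40; python3 - <<'E'
from h import *
c=cap("wrist","w7"); plan([.4995,.0965,.11],88.7)
E
```

```text
t: 6.45
ee_pos: [0.4578, 0.3338, 0.1129]
orientation: [1.018, 1.32, -1.003]
force: [-0.1, 0.5, 0.1]
finger_gap: 0.447
t 6.5 ee [0.457  0.3323 0.1103] jaw yaw deg 15.23 z-axis yaw -74.77 down err [0.0054 0.0026 0.    ] F [ 0.5  0.6 -0.7] gap 0.452 q7 [ 0.28  0.49 -1.18  1.79  0.49  1.19 -0.78]
wx total -1.2823 alt 1.8593
tool shift [-1.000e-04 -2.090e-02  2.387e-01]
```

View pics/w7.png

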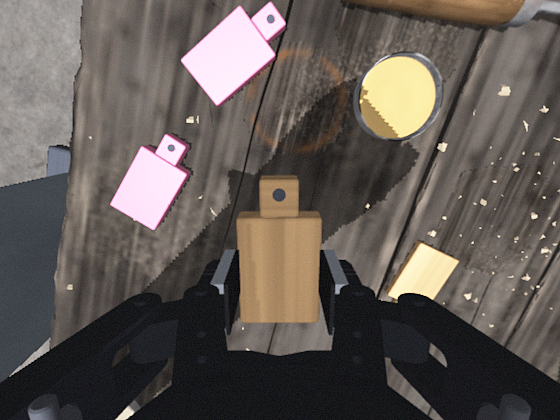

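```bash
python3 -m inch '[{"grip":25,"dx":-0.01,"dy":-0.0042,"dz":0.0477,"wx":0,"wy":0,"wz":0},{"grip":25,"dx":0,"dy":-0.0042,"dz":0.0477,"wx":0,"wy":0,"wz":0},{"grip":25,"dx":0,"dy":-0.0042,"dz":0.0477,"wx":0,"wy":0,"wz":0},{"grip":25,"dx":0,"dy":-0.0042,"dz":0.0477,"wx":0,"wy":0,"wz":0},{"grip":25,"dx":0,"dy":-0.0042,"dz":0.0477,"wx":0,"wy":0,"wz":0},{"grip":25,"dx":0,"dy":0,"dz":0,"wx":-0.1425,"wy":0,"wz":0},{"grip":25,"dx":0,"dy":0,"dz":0,"wx":-0.1425,"wy":0,"wz":0},{"grip":25,"dx":0,"dy":0,"dz":0,"wx":-0.1425,"wy":0,"wz":0},{"grip":25,"dx":0,"dy":0,"dz":0,"wx":-0.1425,"wy":0,"wz":0},{"grip":25,"dx":0,"dy":0,"dz":0,"wx":-0.1425,"wy":0,"wz":0},{"grip":25,"dx":0,"dy":0,"dz":0,"wx":-0.1425,"wy":0,"wz":0},{"grip":25,"dx":0,"dy":0,"dz":0,"wx":-0.1425,"wy":0,"wz":0},{"grip":25,"dx":0,"dy":0,"dz":0,"wx":-0.1425,"wy":0,"wz":0},{"grip":25,"dx":0,"dy":0,"dz":0,"wx":-0.1425,"wy":0,"wz":0},{"grip":25,"dx":0,"dy":0,"dz":0,"wx":0,"wy":0,"wz":0},{"grip":25,"dx":0,"dy":0,"dz":0,"wx":0,"wy":0,"wz":0}]' 40; python3 - <<'E'
from h import *
c=cap("wrist","w8"); plan([.4995,.0965,.02],88.7)
E
```

```text
t: 8.1
ee_pos: [0.4974, 0.0949, 0.1162]
orientation: [0.02, 1.572, -0.021]
force: [0.1, -0.6, -0.6]
finger_gap: 0.448
t 8.15 ee [0.4975 0.095  0.1163] jaw yaw deg 88.55 z-axis yaw -1.45 down err [-0.0006 -0.0003  0.    ] F [ 0.2  0.4 -0.2] gap 0.45 q7 [ 0.93  0.42 -1.36  1.91  0.44  1.18  0.95]
wx total -0.0026 alt 3.139
tool shift [0.0963 0.0016 0.002 ]
```

View pics/w8.png

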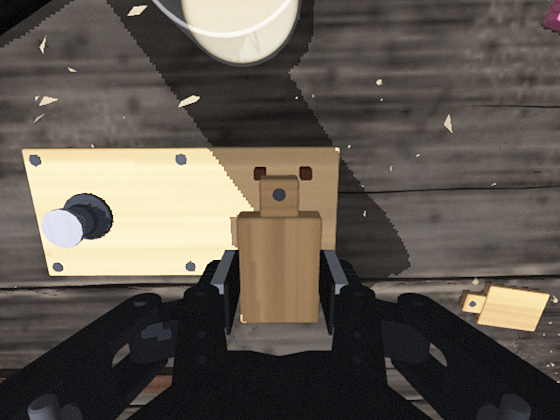

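```bash
python3 - <<'E'
from fit import *
c=load("w8");f=c["frame"];b=(225,135,345,215)
cv2.imwrite("pics/x8.png",cv2.resize(f[b[1]:b[3],b[0]:b[2]],None,fx=6,fy=6,interpolation=cv2.INTER_CUBIC))
for u,v in ((260,173),(306,173)): print(p2w(c,u,v,.028).round(4))
g=f.astype(int);m=((g[...,0]-g[...,2]>0)&(g.min(2)>170));m[:, 90:]=0;m[:205]=0;m[255:]=0
y,x=np.nonzero(m);print("jack",x.mean(),y.mean(),p2w(c,x.mean(),y.mean(),.0459).round(4))
# expected projections of piece & of stops' inner edges for pad hypothesis
yaw=np.radians(-1.3);ex=np.array([np.cos(yaw),np.sin(yaw)]);ey=np.array([-ex[1],ex[0]])
P=np.array([.5018,.0965])
for a,bb in ((-.0315,.013),(-.0315,-.013),(-.055+0,.045)): print(w2p(c,[*(P+a*ex+bb*ey),.028 if a>-.05 else .012]).round(1))
E
```

```text
[0.4641 0.0818 0.028 ]
[0.4649 0.1161 0.028 ]
jack 61.61564339781329 228.21698906644238 [ 0.4977 -0.0618  0.0459]
[298.2 180.7]
[263.6 180.8]
[338.5 147.2]
```

View pics/x8.png

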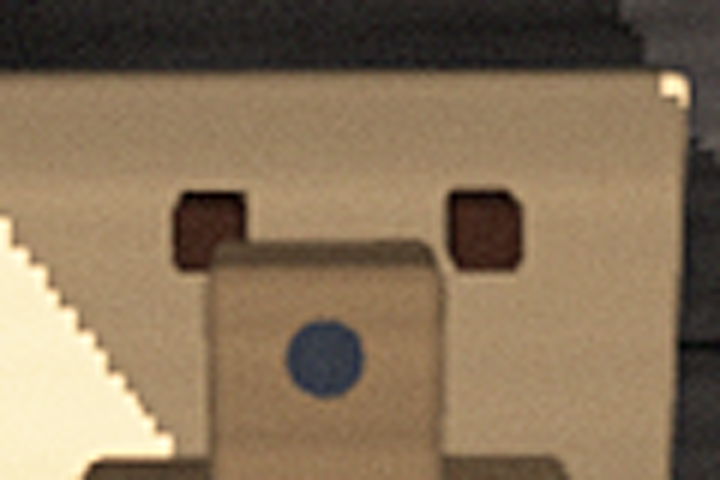

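```bash
python3 - <<'E'
from fit import *
c=load("w8")
for p in ((240,211),(319,211),(243,322),(319,322)): print(p2w(c,*p,.122).round(4))
plan([.4997,.098,.021],88.7)
E
```

```text
[0.4673 0.078  0.122 ]
[0.4682 0.1141 0.122 ]
[0.5256 0.0761 0.122 ]
[0.5266 0.1146 0.122 ]
t 8.15 ee [0.4975 0.095  0.1163] jaw yaw deg 88.55 z-axis yaw -1.45 down err [-0.0006 -0.0003  0.    ] F [ 0.2  0.4 -0.2] gap 0.45 q7 [ 0.93  0.42 -1.36  1.91  0.44  1.18  0.95]
wx total -0.0026 alt 3.139
tool shift [0.0953 0.0031 0.0022]
```

```bash
python3 -m inch '[{"grip":25,"dx":0.03,"dy":0.0031,"dz":0.0032,"wx":0,"wy":0,"wz":0},{"grip":25,"dx":0.03,"dy":0,"dz":0,"wx":0,"wy":0,"wz":0},{"grip":25,"dx":0.012,"dy":0,"dz":0,"wx":0,"wy":0,"wz":0},{"grip":25,"dx":0,"dy":0,"dz":0,"wx":0,"wy":0,"wz":0},{"grip":25,"dx":0,"dy":0,"dz":0,"wx":0,"wy":0,"wz":0}]' 40; python3 - <<'E'
from h import *
c=cap("wrist","w9"); plan([.5007,.098,.02],88.7)
c=cap("scene","s9");f=c["frame"];b=(225,190,325,265)
cv2.imwrite("pics/x9.png",cv2.resize(f[b[1]:b[3],b[0]:b[2]],None,fx=6,fy=6,interpolation=cv2.INTER_CUBIC))
E
```

```text
t: 8.65
ee_pos: [0.5016, 0.0986, 0.0453]
orientation: [0.018, 1.57, -0.017]
force: [0.3, 0.5, 0.0]
finger_gap: 0.451
t 8.7 ee [0.502  0.0986 0.0457] jaw yaw deg 88.7 z-axis yaw -1.3 down err [0.0018 0.0003 0.    ] F [ 1.3 -0.3 -0.4] gap 0.448 q7 [ 0.8   0.51 -1.23  1.96  0.55  1.07  0.87]
wx total -0.0 alt 3.1416
tool shift [ 0.0257 -0.0006 -0.0013]
```

View pics/w9.png

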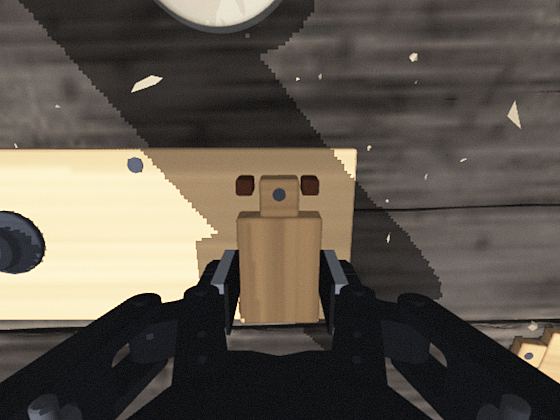

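View pics/x9.png

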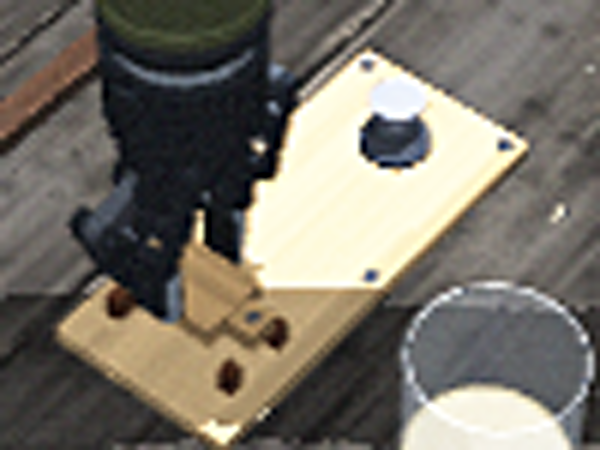

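```bash
python3 - <<'E'
from fit import *
c=load("w9");f=c["frame"];b=(225,165,335,235)
cv2.imwrite("pics/x10.png",cv2.resize(f[b[1]:b[3],b[0]:b[2]],None,fx=7,fy=7,interpolation=cv2.INTER_CUBIC))
print("stop inner",p2w(c,245,195,.028),"body front bottom",p2w(c,279,211,.0377),"tab front bottom",p2w(c,279,176,.0377))
for p in ((-.0315,.013,.028),): pass
E
```

```text
stop inner [0.46919943 0.08158898 0.028     ] body front bottom [0.47563918 0.09931598 0.0377    ] tab front bottom [0.45799062 0.09971454 0.0377    ]
```

View pics/x10.png

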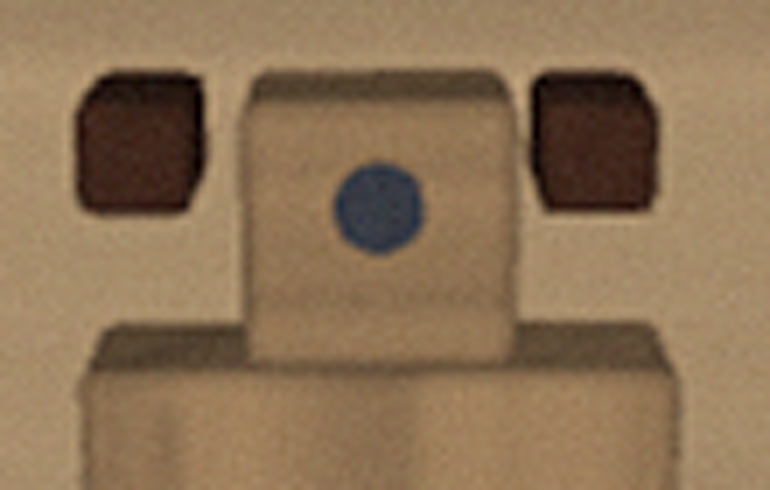

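```bash
python3 -m inch '[{"grip":25,"dx":0.0,"dy":-0.0006,"dz":-0.0024,"wx":0,"wy":0,"wz":0},{"grip":25,"dx":0.01,"dy":0,"dz":0,"wx":0,"wy":0,"wz":0},{"grip":25,"dx":0.01,"dy":0,"dz":0,"wx":0,"wy":0,"wz":0},{"grip":25,"dx":0.004,"dy":0,"dz":0,"wx":0,"wy":0,"wz":0},{"grip":25,"dx":0.0,"dy":0,"dz":0,"wx":0,"wy":0,"wz":0},{"grip":25,"dx":0.0,"dy":0,"dz":0,"wx":0,"wy":0,"wz":0}]' 40
```

```text
t: 9.35
ee_pos: [0.4985, 0.0976, 0.0201]
orientation: [0.017, 1.571, -0.018]
force: [0.0, 0.2, 0.9]
finger_gap: 0.45
```

```bash
python3 -m inch '[{"grip":25,"dx":0.0015,"dy":0,"dz":0,"wx":0,"wy":0,"wz":0},{"grip":25,"dx":0,"dy":0,"dz":0,"wx":0,"wy":0,"wz":0}]' 40;  python3 - <<'E'
from h import *
c=cap("wrist","w11"); f=c["frame"];b=(200,140,360,340)
cv2.imwrite("pics/x11.png",cv2.resize(f[b[1]:b[3],b[0]:b[2]],None,fx=3,fy=3,interpolation=cv2.INTER_CUBIC))
E
```

```text
t: 9.55
ee_pos: [0.4985, 0.0976, 0.02]
orientation: [0.016, 1.572, -0.019]
force: [-5.4, -2.8, 15.6]
finger_gap: 0.45
```

View pics/x11.png

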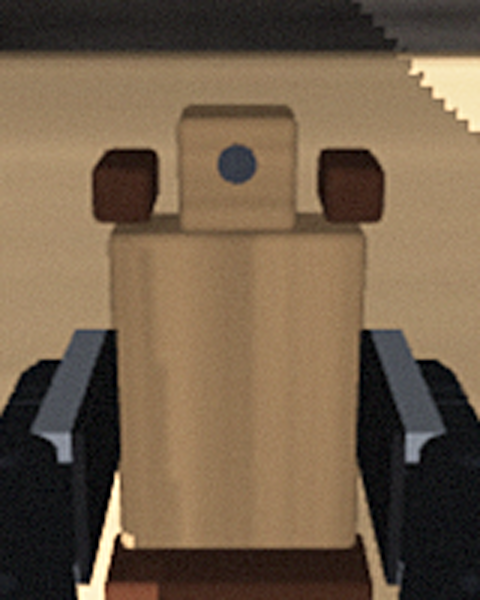

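```bash
python3 -m inch '[{"grip":65,"dx":0,"dy":0,"dz":0,"wx":0,"wy":0,"wz":0},{"grip":65,"dx":0,"dy":0,"dz":0,"wx":0,"wy":0,"wz":0},{"grip":65,"dx":0,"dy":0,"dz":0,"wx":0,"wy":0,"wz":0},{"grip":65,"dx":-0.02,"dy":0,"dz":0,"wx":0,"wy":0,"wz":0},{"grip":65,"dx":-0.045,"dy":0,"dz":0,"wx":0,"wy":0,"wz":0},{"grip":65,"dx":-0.045,"dy":0,"dz":0,"wx":0,"wy":0,"wz":0},{"grip":65,"dx":-0.045,"dy":0,"dz":0,"wx":0,"wy":0,"wz":0},{"grip":65,"dx":0,"dy":0,"dz":0,"wx":0,"wy":0,"wz":0}]' 40;  python3 - <<'E'
from h import *
c=cap("wrist","w12"); plan([.438,-.3077,.17],-36.5)
E
```

```text
t: 10.4
ee_pos: [0.5023, 0.0991, 0.1794]
orientation: [0.017, 1.561, -0.018]
force: [0.8, 0.7, -0.1]
finger_gap: 0.65
t 10.45 ee [0.5007 0.0979 0.1766] jaw yaw deg 88.67 z-axis yaw -1.33 down err [ 0.0059 -0.0018  0.    ] F [ 0.7 -0.8 -0.9] gap 0.649 q7 [ 0.96  0.28 -1.35  1.84  0.29  1.25  1.07]
wx total -0.9569 alt 2.1846
tool shift [ 0.0069 -0.4069 -0.0533]
```

View pics/w12.png

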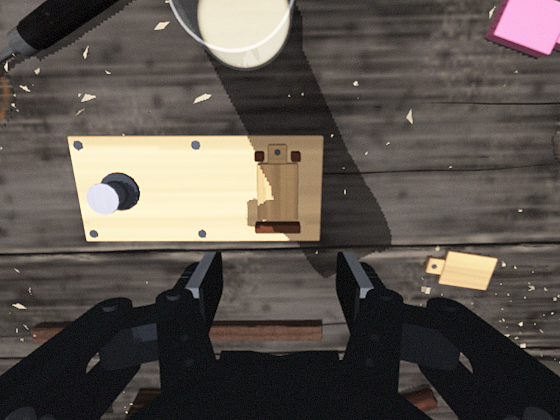

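```bash
python3 -m inch '[{"grip":65,"dx":0,"dy":0,"dz":0,"wx":0.1456,"wy":0,"wz":0},{"grip":65,"dx":0,"dy":0,"dz":0,"wx":0.1456,"wy":0,"wz":0},{"grip":65,"dx":0,"dy":0,"dz":0,"wx":0.1456,"wy":0,"wz":0},{"grip":65,"dx":0,"dy":0,"dz":0,"wx":0.1456,"wy":0,"wz":0},{"grip":65,"dx":0,"dy":0,"dz":0,"wx":0.1456,"wy":0,"wz":0},{"grip":65,"dx":0,"dy":0,"dz":0,"wx":0.1456,"wy":0,"wz":0},{"grip":65,"dx":0,"dy":0,"dz":0,"wx":0.1456,"wy":0,"wz":0},{"grip":65,"dx":0,"dy":0,"dz":0,"wx":0.1456,"wy":0,"wz":0},{"grip":65,"dx":0,"dy":0,"dz":0,"wx":0.1456,"wy":0,"wz":0},{"grip":65,"dx":0,"dy":0,"dz":0,"wx":0.1456,"wy":0,"wz":0},{"grip":65,"dx":0,"dy":0,"dz":0,"wx":0.1456,"wy":0,"wz":0},{"grip":65,"dx":0,"dy":0,"dz":0,"wx":0.1456,"wy":0,"wz":0},{"grip":65,"dx":0,"dy":0,"dz":0,"wx":0.1456,"wy":0,"wz":0},{"grip":65,"dx":0,"dy":0,"dz":0,"wx":0.1456,"wy":0,"wz":0},{"grip":65,"dx":0,"dy":0,"dz":0,"wx":0.1456,"wy":0,"wz":0},{"grip":65,"dx":0,"dy":0,"dz":0,"wx":0,"wy":0,"wz":0}]' 40;  python3 - <<'E'
from h import *
plan([.438,-.3077,.13],-36.5)
E
```

```text
t: 12.05
ee_pos: [0.4977, 0.0972, 0.1722]
orientation: [1.658, 0.839, -1.663]
force: [0.2, 0.4, -0.7]
finger_gap: 0.652
t 12.05 ee [0.4977 0.0972 0.1722] jaw yaw deg -36.44 z-axis yaw -126.44 down err [-0.0029 -0.0003  0.    ] F [ 0.2  0.4 -0.7] gap 0.652 q7 [ 0.68  0.15 -0.99  1.85  0.13  1.22 -0.98]
wx total 0.0011 alt -3.1405
tool shift [0.0425 0.1926 0.3611]
```

```bash
python3 -m inch '[{"grip":65,"dx":0.0047,"dy":0.0214,"dz":0.0401,"wx":0,"wy":0,"wz":0},{"grip":65,"dx":0.0047,"dy":0.0214,"dz":0.0401,"wx":0,"wy":0,"wz":0},{"grip":65,"dx":0.0047,"dy":0.0214,"dz":0.0401,"wx":0,"wy":0,"wz":0},{"grip":65,"dx":0.0047,"dy":0.0214,"dz":0.0401,"wx":0,"wy":0,"wz":0},{"grip":65,"dx":0.0047,"dy":0.0214,"dz":0.0401,"wx":0,"wy":0,"wz":0},{"grip":65,"dx":0.0047,"dy":0.0214,"dz":0.0401,"wx":0,"wy":0,"wz":0},{"grip":65,"dx":0.0047,"dy":0.0214,"dz":0.0401,"wx":0,"wy":0,"wz":0},{"grip":65,"dx":0.0047,"dy":0.0214,"dz":0.0401,"wx":0,"wy":0,"wz":0},{"grip":65,"dx":0.0047,"dy":0.0214,"dz":0.0401,"wx":0,"wy":0,"wz":0},{"grip":65,"dx":0,"dy":0,"dz":0,"wx":0,"wy":0,"wz":0},{"grip":65,"dx":0,"dy":0,"dz":0,"wx":0,"wy":0,"wz":0},{"grip":65,"dx":0,"dy":0,"dz":0,"wx":0,"wy":0,"wz":0}]' 40;  python3 - <<'E'
from h import *
c=cap("wrist","w13")
plan([.438,-.3077,.008],-36.5)
E
```

```text
t: 13.25
ee_pos: [0.4396, -0.3055, 0.131]
orientation: [1.658, 0.842, -1.658]
force: [0.9, 0.8, 0.5]
finger_gap: 0.649
t 13.3 ee [ 0.4399 -0.3054  0.1313] jaw yaw deg -36.19 z-axis yaw -126.19 down err [-0.0005  0.0009  0.    ] F [1.  0.5 0.7] gap 0.654 q7 [ 1.16  0.21 -0.66  1.84  0.14  1.14 -0.19]
wx total 0.0053 alt -3.1363
tool shift [ 0.1233 -0.      0.003 ]
```

View pics/w13.png

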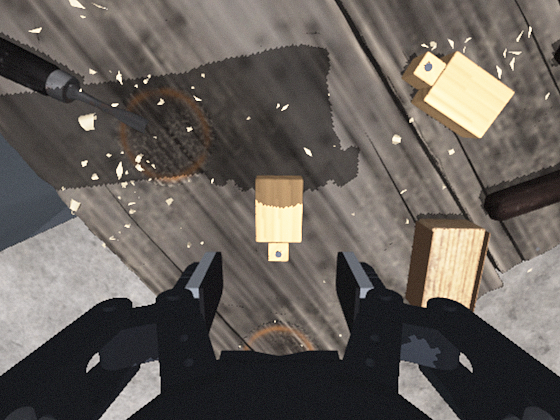

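```bash
python3 - <<'E'
from fit import *
c=load("w13");f=c["frame"];b=(235,165,325,275)
cv2.imwrite("pics/x13.png",cv2.resize(f[b[1]:b[3],b[0]:b[2]],None,fx=5,fy=5,interpolation=cv2.INTER_CUBIC))
d=np.array([np.cos(np.radians(53.5)),np.sin(np.radians(53.5))])
print(p2w(c,279,242.5,.02)[:2]+.028*d, p2w(c,279,262,.02)[:2]+.046*d,p2w(c,279,177,.0)[:2]-.028*d)
E
```

```text
[ 0.4380808  -0.30770079] [ 0.43788338 -0.30812148] [ 0.43675103 -0.30897569]
```

View pics/x13.png

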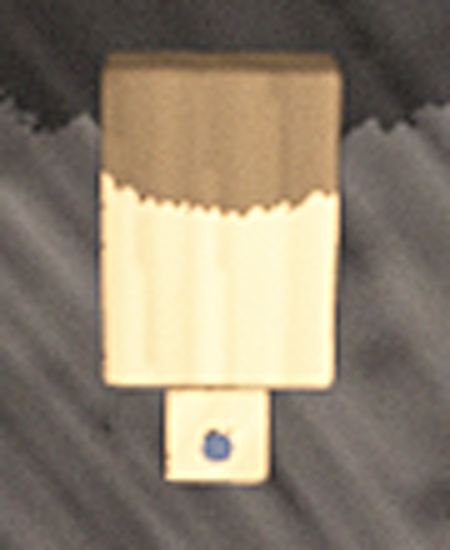

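```bash
python3 -m inch '[{"grip":65,"dx":0.04,"dy":0,"dz":0.003,"wx":0.005,"wy":0,"wz":0},{"grip":65,"dx":0.04,"dy":0,"dz":0,"wx":0,"wy":0,"wz":0},{"grip":65,"dx":0.025,"dy":0,"dz":0,"wx":0,"wy":0,"wz":0},{"grip":65,"dx":0.014,"dy":0,"dz":0,"wx":0,"wy":0,"wz":0},{"grip":65,"dx":0.0,"dy":0,"dz":0,"wx":0,"wy":0,"wz":0},{"grip":65,"dx":0.0,"dy":0,"dz":0,"wx":0,"wy":0,"wz":0},{"grip":25,"dx":0.0,"dy":0,"dz":0,"wx":0,"wy":0,"wz":0},{"grip":25,"dx":0.0,"dy":0,"dz":0,"wx":0,"wy":0,"wz":0},{"grip":25,"dx":0.0,"dy":0,"dz":0,"wx":0,"wy":0,"wz":0},{"grip":25,"dx":0.0,"dy":0,"dz":0,"wx":0,"wy":0,"wz":0}]' 40; python3 - <<'E'
from h import *
c=cap("wrist","w14")
plan([.5,.098,.13],-91.3)
E
```

```text
t: 14.3
ee_pos: [0.4392, -0.3104, 0.0147]
orientation: [1.664, 0.831, -1.661]
force: [0.2, 0.9, 6.6]
finger_gap: 0.449
t 14.35 ee [ 0.4392 -0.3104  0.0148] jaw yaw deg -36.7 z-axis yaw -126.7 down err [ 0.0027 -0.0024  0.    ] F [0.2 0.4 6.8] gap 0.448 q7 [ 1.11  0.36 -0.62  1.93  0.26  0.92 -0.28]
wx total 0.953 alt -2.1886
tool shift [-0.1161 -0.1949 -0.3637]
```

View pics/w14.png

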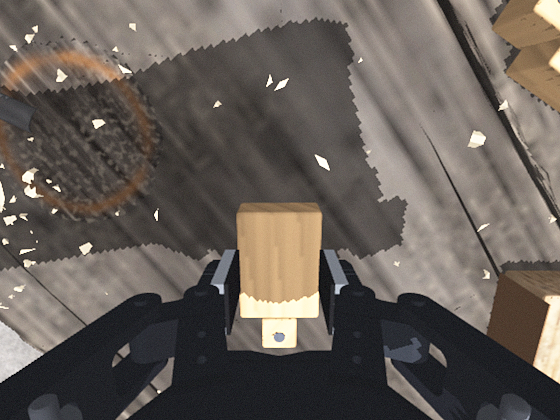

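```bash
python3 -m inch '[{"grip":25,"dx":-0.02,"dy":0,"dz":0,"wx":0,"wy":0,"wz":0},{"grip":25,"dx":-0.048,"dy":0,"dz":0,"wx":0,"wy":0,"wz":0},{"grip":25,"dx":-0.048,"dy":0,"dz":0,"wx":0,"wy":0,"wz":0},{"grip":25,"dx":0,"dy":-0.0217,"dz":-0.0404,"wx":0,"wy":0,"wz":0},{"grip":25,"dx":0,"dy":-0.0217,"dz":-0.0404,"wx":0,"wy":0,"wz":0},{"grip":25,"dx":0,"dy":-0.0217,"dz":-0.0404,"wx":0,"wy":0,"wz":0},{"grip":25,"dx":0,"dy":-0.0217,"dz":-0.0404,"wx":0,"wy":0,"wz":0},{"grip":25,"dx":0,"dy":-0.0217,"dz":-0.0404,"wx":0,"wy":0,"wz":0},{"grip":25,"dx":0,"dy":-0.0217,"dz":-0.0404,"wx":0,"wy":0,"wz":0},{"grip":25,"dx":0,"dy":-0.0217,"dz":-0.0404,"wx":0,"wy":0,"wz":0},{"grip":25,"dx":0,"dy":-0.0217,"dz":-0.0404,"wx":0,"wy":0,"wz":0},{"grip":25,"dx":0,"dy":-0.0217,"dz":-0.0404,"wx":0,"wy":0,"wz":0},{"grip":25,"dx":0,"dy":0,"dz":0,"wx":0.1361,"wy":0,"wz":0},{"grip":25,"dx":0,"dy":0,"dz":0,"wx":0.1361,"wy":0,"wz":0},{"grip":25,"dx":0,"dy":0,"dz":0,"wx":0.1361,"wy":0,"wz":0},{"grip":25,"dx":0,"dy":0,"dz":0,"wx":0.1361,"wy":0,"wz":0},{"grip":25,"dx":0,"dy":0,"dz":0,"wx":0.1361,"wy":0,"wz":0},{"grip":25,"dx":0,"dy":0,"dz":0,"wx":0.1361,"wy":0,"wz":0},{"grip":25,"dx":0,"dy":0,"dz":0,"wx":0.1361,"wy":0,"wz":0},{"grip":25,"dx":0,"dy":0,"dz":0,"wx":0,"wy":0,"wz":0}]' 40; python3 - <<'E'
from h import *
c=cap("wrist","w15")
plan([.4996,.098,.041],-91.3)
E
```

```text
t: 16.35
ee_pos: [0.4986, 0.0986, 0.1292]
orientation: [-2.212, 0.026, 2.209]
force: [-0.1, 0.6, 0.3]
finger_gap: 0.449
t 16.4 ee [0.4985 0.0986 0.1291] jaw yaw deg -91.12 z-axis yaw 178.88 down err [ 0.0009 -0.0006  0.    ] F [ 0.2 -0.2 -1.9] gap 0.448 q7 [ 0.55  0.18 -0.85  1.9   0.15  1.13 -1.95]
wx total 0.0031 alt -3.1385
tool shift [ 0.0881  0.0005 -0.001 ]
```

View pics/w15.png

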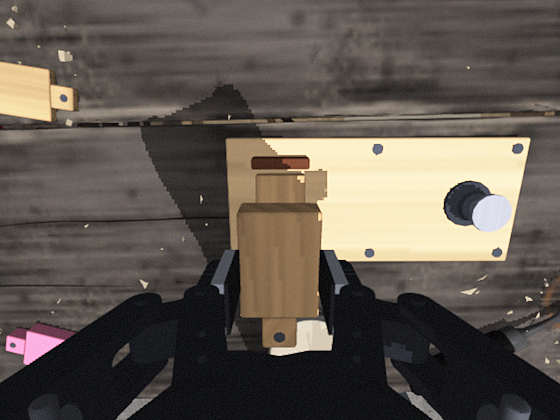

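```bash
python3 -m inch '[{"grip":25,"dx":0.04,"dy":0.0003,"dz":-0.001,"wx":0.003,"wy":0,"wz":0},{"grip":25,"dx":0.03,"dy":0,"dz":0,"wx":0,"wy":0,"wz":0},{"grip":25,"dx":0.008,"dy":0,"dz":0,"wx":0,"wy":0,"wz":0},{"grip":25,"dx":0,"dy":0,"dz":0,"wx":0,"wy":0,"wz":0},{"grip":25,"dx":0,"dy":0,"dz":0,"wx":0,"wy":0,"wz":0}]' 40; python3 - <<'E'
from h import *
c=cap("wrist","w16")
plan([.4996,.098,.041],-91.3)
f=c["frame"];b=(190,130,370,370)
cv2.imwrite("pics/x16.png",cv2.resize(f[b[1]:b[3],b[0]:b[2]],None,fx=2.5,fy=2.5,interpolation=cv2.INTER_CUBIC))
E
```

```text
t: 16.9
ee_pos: [0.5004, 0.0987, 0.052]
orientation: [-2.211, 0.026, 2.207]
force: [0.4, 0.1, -0.8]
finger_gap: 0.451
t 16.95 ee [0.5007 0.0987 0.0523] jaw yaw deg -91.41 z-axis yaw 178.59 down err [0.0028 0.0002 0.    ] F [ 0.1  0.2 -0.3] gap 0.447 q7 [ 0.49  0.29 -0.82  1.97  0.26  0.98 -2.05]
wx total -0.002 alt 3.1396
tool shift [0.0113 0.0007 0.0012]
```

View pics/x16.png

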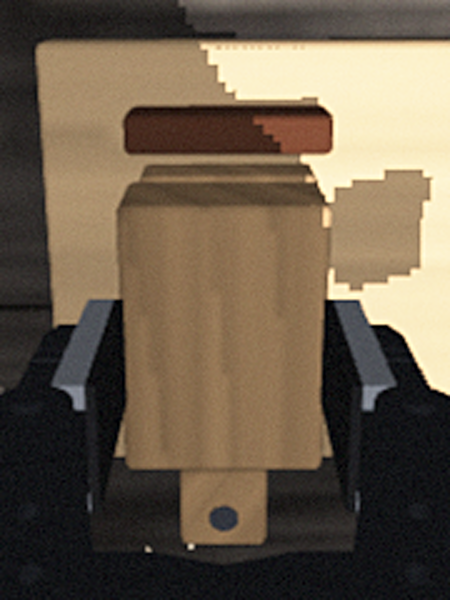

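```bash
python3 -m inch '[{"grip":25,"dx":0.007,"dy":0.0005,"dz":0.001,"wx":0,"wy":0,"wz":0},{"grip":25,"dx":0.004,"dy":0,"dz":0,"wx":0,"wy":0,"wz":0},{"grip":25,"dx":0.0015,"dy":0,"dz":0,"wx":0,"wy":0,"wz":0},{"grip":25,"dx":0,"dy":0,"dz":0,"wx":0,"wy":0,"wz":0},{"grip":25,"dx":0,"dy":0,"dz":0,"wx":0,"wy":0,"wz":0}]' 40
```

```text
t: 17.45
ee_pos: [0.499, 0.0977, 0.0406]
orientation: [-2.21, 0.031, 2.209]
force: [-5.8, -1.9, 19.7]
finger_gap: 0.45
```

```bash
python3 -m inch '[{"grip":60,"dx":-0.001,"dy":0,"dz":0,"wx":0,"wy":0,"wz":0},{"grip":60,"dx":0,"dy":0,"dz":0,"wx":0,"wy":0,"wz":0},{"grip":60,"dx":0,"dy":0,"dz":0,"wx":0,"wy":0,"wz":0},{"grip":60,"dx":-0.02,"dy":0,"dz":0,"wx":0,"wy":0,"wz":0},{"grip":60,"dx":-0.045,"dy":0,"dz":0,"wx":0,"wy":0,"wz":0},{"grip":60,"dx":-0.045,"dy":0,"dz":0,"wx":0,"wy":0,"wz":0},{"grip":60,"dx":-0.045,"dy":0,"dz":0,"wx":0,"wy":0,"wz":0},{"grip":60,"dx":-0.03,"dy":0,"dz":0,"wx":0,"wy":0,"wz":0},{"grip":60,"dx":0,"dy":0,"dz":0,"wx":0,"wy":0,"wz":0},{"grip":60,"dx":0,"dy":0,"dz":0,"wx":0,"wy":0,"wz":0}]' 40; python3 - <<'E'
from h import *
c=cap("wrist","w17")
plan([.665,.02,.13],0)
E
```

```text
t: 18.45
ee_pos: [0.4985, 0.0977, 0.2242]
orientation: [-2.21, 0.029, 2.208]
force: [-0.3, -0.7, -0.4]
finger_gap: 0.595
t 18.5 ee [0.4978 0.0976 0.2231] jaw yaw deg -91.47 z-axis yaw 178.53 down err [-0.0015 -0.0004  0.    ] F [ 0.4 -0.  -0.4] gap 0.598 q7 [ 0.6   0.07 -0.87  1.78  0.06  1.31 -1.88]
wx total 1.5451 alt -1.5965
tool shift [ 0.0929  0.0732 -0.1693]
```

View pics/w17.png

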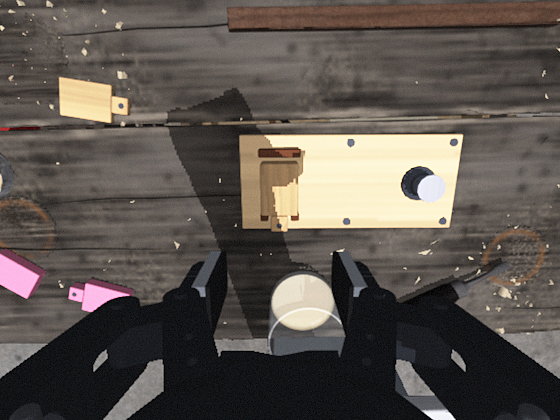

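```bash
python3 - <<'E'
from fit import *
c=load("w3");f=c["frame"]
cv2.imwrite("pics/bt.png",np.vstack([cv2.resize(f[5:50,185:265],(800,280*800//800//1+170)),]))
h=cv2.cvtColor(f,cv2.COLOR_BGR2HSV);m=(((h[...,0]<12)|(h[...,0]>172))&(h[...,1]>70)&(h[...,2]>50)).astype(np.uint8);m[60:]=0;m[:,:180]=0
k=max(cv2.findContours(m,cv2.RETR_EXTERNAL,cv2.CHAIN_APPROX_NONE)[0],key=cv2.contourArea)
bx=cv2.boxPoints(cv2.minAreaRect(k));print(bx)
for z in (0,.014): print(z,[p2w(c,*p,z).round(4) for p in bx])
cr=f[0:60,180:510].copy();cv2.drawContours(cr,[(bx-[180,0]).astype(int)],-1,(0,255,0),1)
cv2.imwrite("pics/bt.png",cv2.resize(cr,(792,144)))
a=cv2.resize(f[0:50,185:245],(396,330),interpolation=cv2.INTER_CUBIC);b=cv2.resize(f[0:50,455:515],(396,330),interpolation=cv2.INTER_CUBIC)
cv2.imwrite("pics/bt2.png",np.hstack([a,b]))
E
```

```text
[[191.58153   34.542583]
 [192.14757   13.519358]
 [503.19135   21.893612]
 [502.6253    42.91684 ]]
0 [array([0.6643, 0.1488, 0.    ]), array([0.6855, 0.1469, 0.    ]), array([ 0.6822, -0.2028,  0.    ]), array([ 0.6609, -0.2065,  0.    ])]
0.014 [array([0.6608, 0.1451, 0.014 ]), array([0.6812, 0.1433, 0.014 ]), array([ 0.6781, -0.1939,  0.014 ]), array([ 0.6576, -0.1976,  0.014 ])]
```

View pics/bt2.png

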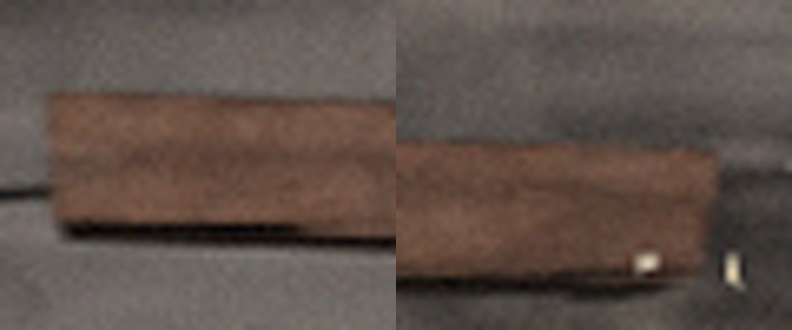

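```bash
python3 - <<'E'
from fit import *
c=load("w3")
print(np.mean([p2w(c,*p,.014) for p in ((192.4,13.6),(193.6,33.0),(503.6,22.7),(501,40.9))],0).round(4),[p2w(c,*p,.014).round(4) for p in ((192.4,13.6),(193.6,33.0),(503.6,22.7),(501,40.9))])
plan([.669,-.0255,.14],-0.5)
E
```

```text
[ 0.6701 -0.026   0.014 ] [array([0.6812, 0.143 , 0.014 ]), array([0.6624, 0.1428, 0.014 ]), array([ 0.6773, -0.1945,  0.014 ]), array([ 0.6596, -0.1954,  0.014 ])]
t 18.5 ee [0.4978 0.0976 0.2231] jaw yaw deg -91.47 z-axis yaw 178.53 down err [-0.0015 -0.0004  0.    ] F [ 0.4 -0.  -0.4] gap 0.598 q7 [ 0.6   0.07 -0.87  1.78  0.06  1.31 -1.88]
wx total 1.5539 alt -1.5877
tool shift [ 0.0829  0.1186 -0.1745]
```

```bash
python3 -m inch '[{"grip":60,"dx":0.0166,"dy":0.0237,"dz":-0.0349,"wx":0,"wy":0,"wz":0},{"grip":60,"dx":0.0166,"dy":0.0237,"dz":-0.0349,"wx":0,"wy":0,"wz":0},{"grip":60,"dx":0.0166,"dy":0.0237,"dz":-0.0349,"wx":0,"wy":0,"wz":0},{"grip":60,"dx":0.0166,"dy":0.0237,"dz":-0.0349,"wx":0,"wy":0,"wz":0},{"grip":60,"dx":0.0166,"dy":0.0237,"dz":-0.0349,"wx":0,"wy":0,"wz":0},{"grip":60,"dx":0,"dy":0,"dz":0,"wx":-0.1443,"wy":0,"wz":0},{"grip":60,"dx":0,"dy":0,"dz":0,"wx":-0.1443,"wy":0,"wz":0},{"grip":60,"dx":0,"dy":0,"dz":0,"wx":-0.1443,"wy":0,"wz":0},{"grip":60,"dx":0,"dy":0,"dz":0,"wx":-0.1443,"wy":0,"wz":0},{"grip":60,"dx":0,"dy":0,"dz":0,"wx":-0.1443,"wy":0,"wz":0},{"grip":60,"dx":0,"dy":0,"dz":0,"wx":-0.1443,"wy":0,"wz":0},{"grip":60,"dx":0,"dy":0,"dz":0,"wx":-0.1443,"wy":0,"wz":0},{"grip":60,"dx":0,"dy":0,"dz":0,"wx":-0.1443,"wy":0,"wz":0},{"grip":60,"dx":0,"dy":0,"dz":0,"wx":-0.1443,"wy":0,"wz":0},{"grip":60,"dx":0,"dy":0,"dz":0,"wx":-0.1443,"wy":0,"wz":0},{"grip":60,"dx":0,"dy":0,"dz":0,"wx":-0.1443,"wy":0,"wz":0},{"grip":60,"dx":0,"dy":0,"dz":0,"wx":0,"wy":0,"wz":0},{"grip":60,"dx":0,"dy":0,"dz":0,"wx":0,"wy":0,"wz":0}]' 40; python3 - <<'E'
from h import *
c=cap("wrist","w18")
plan([.670,-.0255,.006],-0.5)
E
```

```text
t: 20.3
ee_pos: [0.6689, -0.0248, 0.1394]
orientation: [1.217, 1.206, -1.219]
force: [-0.1, -0.1, 0.4]
finger_gap: 0.6
t 20.35 ee [ 0.6692 -0.0249  0.1399] jaw yaw deg -0.66 z-axis yaw -90.66 down err [-0.0019  0.0004  0.    ] F [0.4 0.1 0.3] gap 0.603 q7 [ 0.71  0.64 -1.04  1.48  0.56  1.34 -0.38]
wx total -0.0027 alt 3.1389
tool shift [0.1339 0.0011 0.0006]
```

View pics/w18.png

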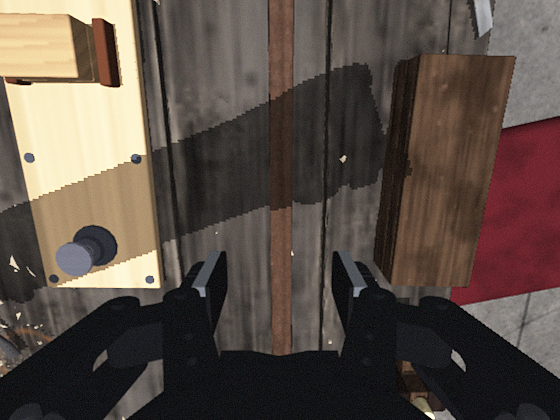

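```bash
python3 - <<'E'
from h import *
c=load("w18")
print(p2w(c,376,283,0.0),p2w(c,376,283,0.05),p2w(c,394,60,0.))
print(p2w(c,281,190,.014),p2w(c,281.5,270,.014),p2w(c,281,20,.014))
E
```

```text
[ 0.76525161 -0.1110674   0.        ] [ 0.74842763 -0.08375208  0.05      ] [0.76549673 0.09383159 0.        ]
[ 0.67074304 -0.01198796  0.014     ] [ 0.67045251 -0.0889031   0.014     ] [0.67205506 0.12035128 0.014     ]
```

```bash
python3 -m inch '[{"grip":60,"dx":0.04,"dy":0.0014,"dz":0.0005,"wx":-0.003,"wy":0,"wz":0},{"grip":60,"dx":0.045,"dy":0,"dz":0,"wx":0,"wy":0,"wz":0},{"grip":60,"dx":0.03,"dy":0,"dz":0,"wx":0,"wy":0,"wz":0},{"grip":60,"dx":0.0145,"dy":0,"dz":0,"wx":0,"wy":0,"wz":0},{"grip":60,"dx":0,"dy":0,"dz":0,"wx":0,"wy":0,"wz":0},{"grip":60,"dx":0,"dy":0,"dz":0,"wx":0,"wy":0,"wz":0},{"grip":10,"dx":0,"dy":0,"dz":0,"wx":0,"wy":0,"wz":0},{"grip":10,"dx":0,"dy":0,"dz":0,"wx":0,"wy":0,"wz":0},{"grip":10,"dx":0,"dy":0,"dz":0,"wx":0,"wy":0,"wz":0},{"grip":10,"dx":0,"dy":0,"dz":0,"wx":0,"wy":0,"wz":0},{"grip":10,"dx":0,"dy":0,"dz":0,"wx":0,"wy":0,"wz":0}]' 60; python3 - <<'E'
from h import *
c=cap("wrist","w19")
plan([.670,-.0255,.1],-0.5)
E
```

```text
t: 21.45
ee_pos: [0.6721, -0.0254, 0.016]
orientation: [1.214, 1.204, -1.213]
force: [-7.5, -1.7, 19.4]
finger_gap: 0.104
t 21.5 ee [ 0.6721 -0.0254  0.016 ] jaw yaw deg -0.37 z-axis yaw -90.37 down err [ 0.002  -0.0017  0.    ] F [-7.2 -1.4 18.1] gap 0.101 q7 [ 0.67  0.76 -0.95  1.58  0.66  1.15 -0.44]
wx total 0.0024 alt -3.1392
tool shift [-0.084  -0.002   0.0002]
```

View pics/w19.png

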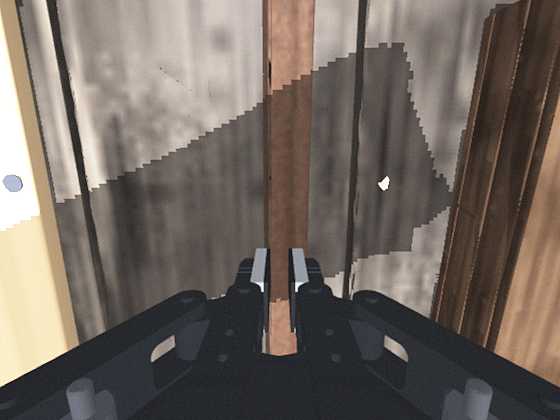

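```bash
python3 -m inch '[{"grip":10,"dx":-0.03,"dy":0,"dz":0,"wx":0,"wy":0,"wz":0},{"grip":42,"dx":-0.02,"dy":0,"dz":0,"wx":0,"wy":0,"wz":0},{"grip":42,"dx":0,"dy":0,"dz":0,"wx":0,"wy":0,"wz":0},{"grip":42,"dx":0,"dy":0,"dz":0,"wx":0,"wy":0,"wz":0}]' 60; python3 - <<'E'
from h import *
c=cap("wrist","w20")
plan([.670,-.0255,.001],-0.5)
E
```

```text
t: 21.9
ee_pos: [0.6716, -0.0257, 0.0623]
orientation: [1.214, 1.205, -1.213]
force: [-1.1, -0.3, -0.2]
finger_gap: 0.419
t 21.95 ee [ 0.6709 -0.0259  0.0613] jaw yaw deg -0.36 z-axis yaw -90.36 down err [-0.0004 -0.0005  0.    ] F [-0.7 -0.2 -0.4] gap 0.423 q7 [ 0.69  0.71 -0.99  1.55  0.62  1.22 -0.41]
wx total 0.0025 alt -3.1391
tool shift [ 0.0603 -0.0009 -0.0004]
```

View pics/w20.png

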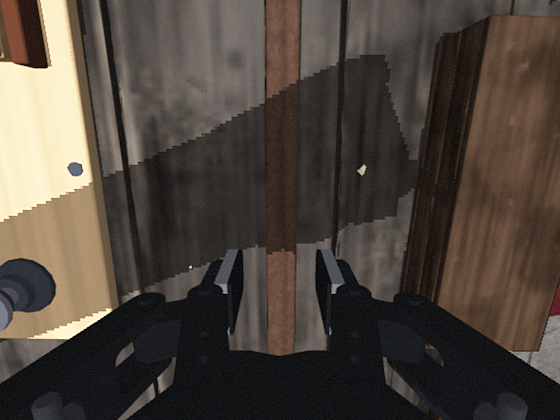

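```bash
python3 -m inch '[{"grip":42,"dx":0.03,"dy":0.0018,"dz":0,"wx":0,"wy":0,"wz":0},{"grip":42,"dx":0.02,"dy":0,"dz":0,"wx":0,"wy":0,"wz":0},{"grip":42,"dx":0.008,"dy":0,"dz":0,"wx":0,"wy":0,"wz":0},{"grip":42,"dx":0.003,"dy":0,"dz":0,"wx":0,"wy":0,"wz":0},{"grip":42,"dx":0,"dy":0,"dz":0,"wx":0,"wy":0,"wz":0},{"grip":42,"dx":0,"dy":0,"dz":0,"wx":0,"wy":0,"wz":0}]' 60; python3 - <<'E'
from h import *
c=cap("wrist","w21")
plan([.670,-.0255,.001],-0.5)
E
```

```text
t: 22.55
ee_pos: [0.6735, -0.0253, 0.0014]
orientation: [1.214, 1.206, -1.213]
force: [-0.3, 1.1, 0.5]
finger_gap: 0.42
t 22.6 ee [ 0.6736 -0.0254  0.0015] jaw yaw deg -0.34 z-axis yaw -90.34 down err [0.0013 0.0001 0.    ] F [-0.1  0.1 -0.3] gap 0.422 q7 [ 0.66  0.78 -0.94  1.58  0.67  1.14 -0.44]
wx total 0.0028 alt -3.1388
tool shift [ 0.0005 -0.0036  0.0001]
```

View pics/w21.png

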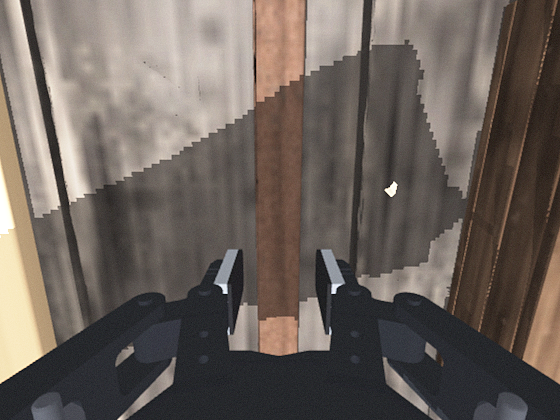

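Centred (batten columns 257–303, pads at 238/320), fingers straddle it. Close.

```bash
python3 -m inch '[{"grip":10,"dx":0,"dy":0,"dz":0,"wx":0,"wy":0,"wz":0},{"grip":10,"dx":0,"dy":0,"dz":0,"wx":0,"wy":0,"wz":0},{"grip":10,"dx":0,"dy":0,"dz":0,"wx":0,"wy":0,"wz":0},{"grip":10,"dx":0,"dy":0,"dz":0,"wx":0,"wy":0,"wz":0}]' 60; python3 -m inch '[{"grip":10,"dx":-0.01,"dy":0,"dz":0,"wx":0,"wy":0,"wz":0},{"grip":10,"dx":-0.01,"dy":0,"dz":0,"wx":0,"wy":0,"wz":0},{"grip":10,"dx":-0.02,"dy":0,"dz":0,"wx":0,"wy":0,"wz":0},{"grip":10,"dx":-0.03,"dy":0,"dz":0,"wx":0,"wy":0,"wz":0},{"grip":10,"dx":-0.04,"dy":0,"dz":0,"wx":0,"wy":0,"wz":0},{"grip":10,"dx":0,"dy":0,"dz":0,"wx":0,"wy":0,"wz":0},{"grip":10,"dx":0,"dy":0,"dz":0,"wx":0,"wy":0,"wz":0}]' 60; python3 - <<'E'
from h import *
c=cap("wrist","w22")
plan([.4995,.018,.11],-1.3)
c=cap("scene","s22")
f=c["frame"];b=(180,140,320,245)
cv2.imwrite("pics/x22.png",cv2.resize(f[b[1]:b[3],b[0]:b[2]],None,fx=5,fy=5,interpolation=cv2.INTER_CUBIC))
E
```

```text
t: 23.0
ee_pos: [0.6736, -0.0255, 0.0017]
orientation: [1.214, 1.205, -1.213]
force: [-1.8, -0.4, 5.8]
finger_gap: 0.215
t: 23.7
ee_pos: [0.6738, -0.0254, 0.1129]
orientation: [1.214, 1.204, -1.212]
force: [-0.2, -0.1, -2.8]
finger_gap: 0.217
t 23.75 ee [ 0.6728 -0.0258  0.1111] jaw yaw deg -0.34 z-axis yaw -90.34 down err [ 0.0001 -0.0007  0.    ] F [-0.1 -0.5 -2.6] gap 0.217 q7 [ 0.7   0.67 -1.02  1.5   0.58  1.3  -0.39]
wx total 0.0167 alt -3.1249
tool shift [ 0.0011 -0.1735 -0.0427]
```

View pics/w22.png

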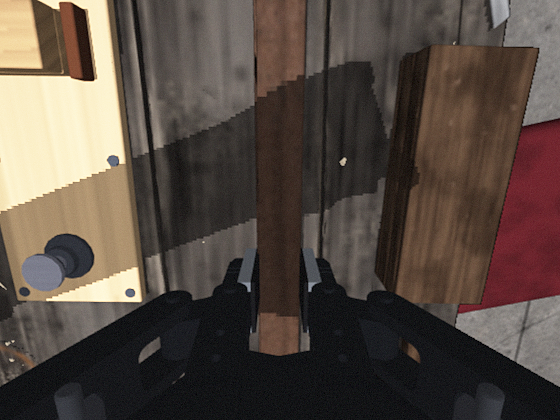

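View pics/x22.png

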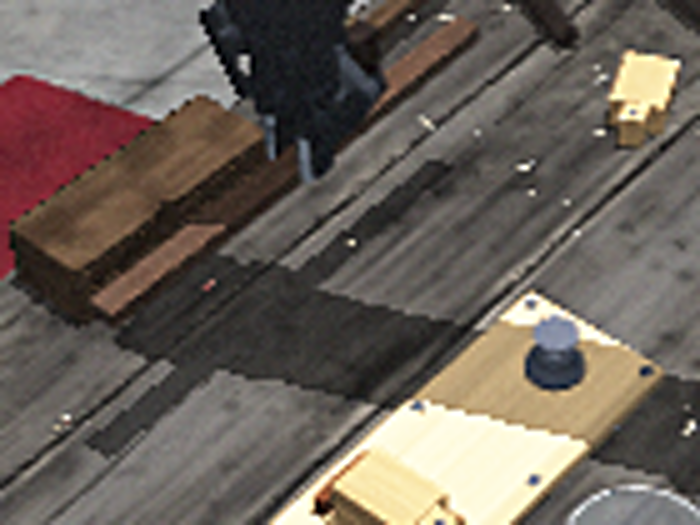

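```bash
python3 -m inch '[{"grip":10,"dx":0,"dy":-0.02,"dz":-0.006,"wx":0.0167,"wy":0,"wz":0},{"grip":10,"dx":0,"dy":-0.035,"dz":-0.01,"wx":0,"wy":0,"wz":0},{"grip":10,"dx":0,"dy":-0.035,"dz":-0.01,"wx":0,"wy":0,"wz":0},{"grip":10,"dx":0,"dy":-0.035,"dz":-0.007,"wx":0,"wy":0,"wz":0},{"grip":10,"dx":0,"dy":-0.03,"dz":-0.006,"wx":0,"wy":0,"wz":0},{"grip":10,"dx":0,"dy":-0.0185,"dz":-0.0037,"wx":0,"wy":0,"wz":0},{"grip":10,"dx":0,"dy":0,"dz":0,"wx":0,"wy":0,"wz":0},{"grip":10,"dx":0,"dy":0,"dz":0,"wx":0,"wy":0,"wz":0},{"grip":10,"dx":0,"dy":0,"dz":0,"wx":0,"wy":0,"wz":0}]' 60; python3 - <<'E'
from h import *
c=cap("wrist","w23")
plan([.4995,.018,.048],-1.3)
c=cap("scene","s23")
f=c["frame"];b=(200,160,340,265)
cv2.imwrite("pics/x23.png",cv2.resize(f[b[1]:b[3],b[0]:b[2]],None,fx=5,fy=5,interpolation=cv2.INTER_CUBIC))
E
```

```text
t: 24.7
ee_pos: [0.501, 0.0202, 0.1106]
orientation: [1.227, 1.198, -1.226]
force: [0.2, -0.5, -2.4]
finger_gap: 0.217
t 24.75 ee [0.5011 0.0205 0.1106] jaw yaw deg -1.34 z-axis yaw -91.34 down err [0.0001 0.0009 0.    ] F [ 0.2  1.1 -1.6] gap 0.218 q7 [ 1.02  0.33 -1.25  1.93  0.35  1.13 -0.39]
wx total -0.0007 alt 3.1409
tool shift [ 0.0626 -0.0016  0.0025]
```

View pics/w23.png

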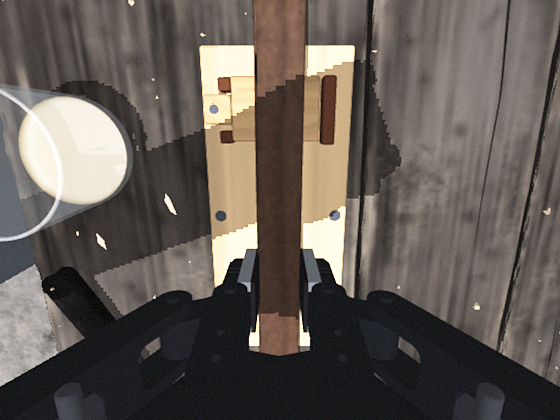

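View pics/x23.png

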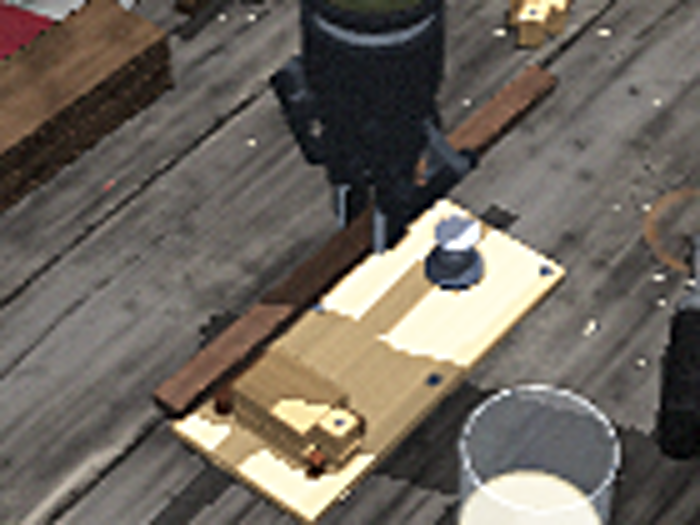

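```bash
python3 -m inch '[{"grip":10,"dx":0.025,"dy":-0.0016,"dz":0.0025,"wx":0,"wy":0,"wz":0},{"grip":10,"dx":0.025,"dy":0,"dz":0,"wx":0,"wy":0,"wz":0},{"grip":10,"dx":0.008,"dy":0,"dz":0,"wx":0,"wy":0,"wz":0},{"grip":10,"dx":0,"dy":0,"dz":0,"wx":0,"wy":0,"wz":0},{"grip":10,"dx":0.002,"dy":0,"dz":0,"wx":0,"wy":0,"wz":0},{"grip":10,"dx":0.001,"dy":0,"dz":0,"wx":0,"wy":0,"wz":0},{"grip":10,"dx":0,"dy":0,"dz":0,"wx":0,"wy":0,"wz":0}]' 60; python3 - <<'E'
from h import *
plan([.4995,.018,.048],-1.3)
E
```

```text
t: 25.5
ee_pos: [0.4994, 0.0182, 0.0504]
orientation: [1.226, 1.197, -1.225]
force: [0.1, 0.0, -2.5]
finger_gap: 0.22
t 25.5 ee [0.4994 0.0182 0.0504] jaw yaw deg -1.31 z-axis yaw -91.31 down err [ 0.0012 -0.0004  0.    ] F [ 0.1  0.  -2.5] gap 0.22 q7 [ 0.93  0.41 -1.17  1.99  0.45  1.03 -0.47]
wx total -0.0001 alt 3.1415
tool shift [0.0024 0.0001 0.0002]
```

```bash
python3 -m inch '[{"grip":10,"dx":0.001,"dy":0,"dz":0,"wx":0,"wy":0,"wz":0},{"grip":10,"dx":0.001,"dy":0,"dz":0,"wx":0,"wy":0,"wz":0},{"grip":10,"dx":0,"dy":0,"dz":0,"wx":0,"wy":0,"wz":0},{"grip":10,"dx":0,"dy":0,"dz":0,"wx":0,"wy":0,"wz":0}]' 60; python3 -c "
from h import *
plan([.4995,.018,.048],-1.3)"
```

```text
t: 25.9
ee_pos: [0.4988, 0.0182, 0.0478]
orientation: [1.226, 1.198, -1.226]
force: [-0.2, 0.4, -2.6]
finger_gap: 0.223
t 25.9 ee [0.4988 0.0182 0.0478] jaw yaw deg -1.3 z-axis yaw -91.3 down err [ 0.0001 -0.0002  0.    ] F [-0.2  0.4 -2.6] gap 0.223 q7 [ 0.93  0.42 -1.16  1.99  0.45  1.03 -0.47]
wx total -0.0001 alt 3.1415
tool shift [-0.0002  0.0007  0.0002]
```

```bash
python3 -m inch '[{"grip":10,"dx":0.001,"dy":0,"dz":0,"wx":0,"wy":0,"wz":0},{"grip":10,"dx":0,"dy":0,"dz":0,"wx":0,"wy":0,"wz":0},{"grip":10,"dx":0,"dy":0,"dz":0,"wx":0,"wy":0,"wz":0}]' 60
```

```text
t: 26.2
ee_pos: [0.4988, 0.0182, 0.0477]
orientation: [1.225, 1.198, -1.227]
force: [-4.1, -1.3, 8.7]
finger_gap: 0.22
```

```bash
python3 -m inch '[{"grip":10,"dx":-0.0005,"dy":0,"dz":0,"wx":0,"wy":0,"wz":0},{"grip":42,"dx":0,"dy":0,"dz":0,"wx":0,"wy":0,"wz":0},{"grip":42,"dx":0,"dy":0,"dz":0,"wx":0,"wy":0,"wz":0},{"grip":42,"dx":0,"dy":0,"dz":0,"wx":0,"wy":0,"wz":0},{"grip":42,"dx":0,"dy":0,"dz":0,"wx":0,"wy":0,"wz":0}]' 60; python3 - <<'E'
from h import *
c=cap("wrist","w24")
E
```

```text
t: 26.7
ee_pos: [0.4988, 0.0183, 0.0471]
orientation: [1.226, 1.198, -1.226]
force: [-0.2, 0.2, 0.1]
finger_gap: 0.422
```

View pics/w24.png

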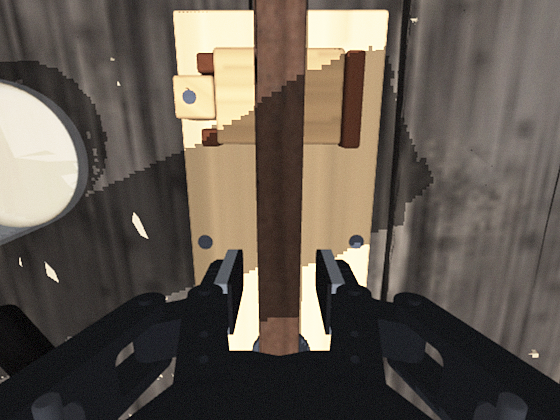

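Both fingers are clear of the batten (pads at columns 240/320, batten 257–303). Lift straight up and check.

```bash
python3 -m inch '[{"grip":42,"dx":-0.01,"dy":0,"dz":0,"wx":0,"wy":0,"wz":0},{"grip":42,"dx":-0.02,"dy":0,"dz":0,"wx":0,"wy":0,"wz":0},{"grip":42,"dx":-0.045,"dy":0,"dz":0,"wx":0,"wy":0,"wz":0},{"grip":42,"dx":-0.045,"dy":0,"dz":0,"wx":0,"wy":0,"wz":0},{"grip":42,"dx":-0.045,"dy":0,"dz":0,"wx":0,"wy":0,"wz":0},{"grip":42,"dx":-0.03,"dy":0,"dz":0,"wx":0,"wy":0,"wz":0},{"grip":42,"dx":0,"dy":0,"dz":0,"wx":0,"wy":0,"wz":0},{"grip":42,"dx":0,"dy":0,"dz":0,"wx":0,"wy":0,"wz":0}]'; python3 - <<'E'
from h import *
c=cap("wrist","w25")
plan([.5,0,.2])
c=cap("scene","s25");f=c["frame"];b=(200,160,340,265)
cv2.imwrite("pics/x25.png",cv2.resize(f[b[1]:b[3],b[0]:b[2]],None,fx=5,fy=5,interpolation=cv2.INTER_CUBIC))
E
```

```text
t: 27.55
ee_pos: [0.499, 0.0182, 0.2428]
orientation: [1.225, 1.196, -1.226]
force: [-0.0, -0.1, -0.7]
finger_gap: 0.418
t 27.6 ee [0.4983 0.0181 0.2418] jaw yaw deg -1.3 z-axis yaw -91.3 down err [-0.0007 -0.0009  0.    ] F [0.7 0.5 0.4] gap 0.418 q7 [ 1.2   0.1  -1.34  1.77  0.1   1.35 -0.18]
tool shift [0.0418 0.0022 0.0181]
```

View pics/w25.png

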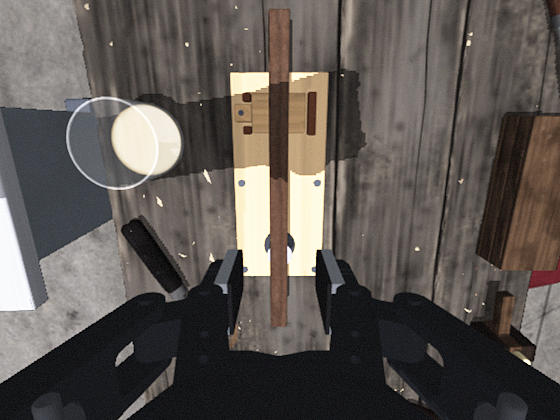

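View pics/x25.png

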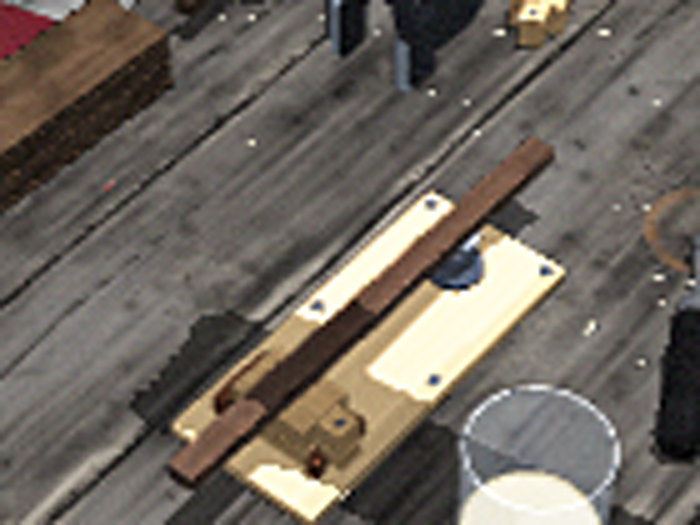

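```bash
python3 - <<'E'
from h import *
c=load("w25")
f=c["frame"];b=(225,65,335,145)
cv2.imwrite("pics/x26.png",cv2.resize(f[b[1]:b[3],b[0]:b[2]],None,fx=7,fy=7,interpolation=cv2.INTER_CUBIC))
print([p2w(c,u,v,.046).round(4)[:2] for u,v in ((252,93),(306,93),(252,134),(306,134))])
E
```

```text
[array([0.474 , 0.1177]), array([0.5293, 0.1165]), array([0.4722, 0.077 ]), array([0.5294, 0.0757])]
```

View pics/x26.png

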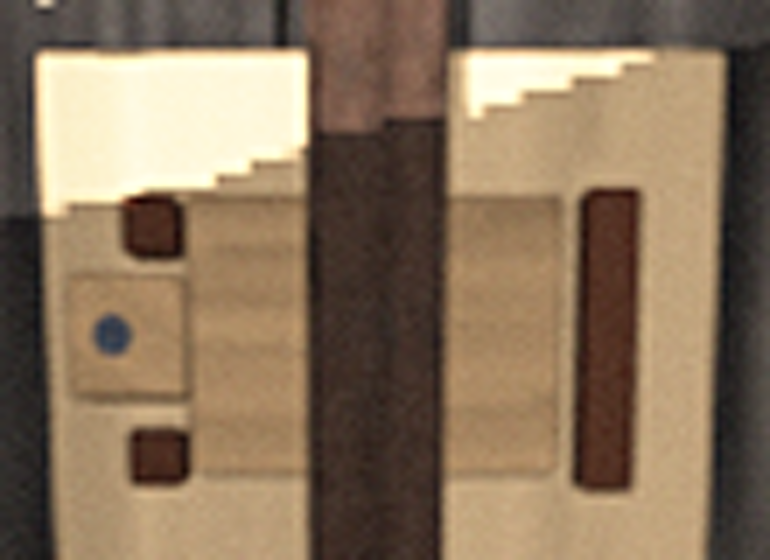

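```bash
python3 -c "
from plant import hand_in
print(hand_in())"
```

```text
the job is handed in; nothing more can be done
None
```

The packing is built up, the batten is resting across the packing and the jack, and the job is handed in after about 28 s of the 72 s.

- **Packing chosen:** The jack head measured about 34 mm above the board from the wrist and scene images. I stacked the 14 mm piece with the 20 mm piece on top, which makes 34 mm. The 8 mm and 26 mm pieces would also give 34 mm. I left them untouched on the bench off the board.
- **Stack:** The top piece's centre measured (0.501, 0.097). The packing place is at about (0.501–0.502, 0.098). The piece lies square, with its tab through the slot at the front.
- **Batten:** It touched down at 46 mm, the measured jack height. The last wrist and scene pictures show it across both supports with the gripper clear above. I judged it level from those pictures and the matching heights, not from a separate angle measurement.
- **Jack and bystanders:** None looked moved in the last pictures. I did not re-measure them numerically, and the wax tin was not in the final crops.

**One failed step:** My first attempt to grip the batten closed the fingers on top of it, with about 19 N on the tool, and may have shifted it 1–2 mm. I opened, went lower and gripped it properly.

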